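# Hang the instrument caddy on both hooks and bring it up to the stop

## Task

Pick up the instrument caddy by its long bar, keep it upright, and lower the bar into the two hooks of the stand well short of the end stop; while you still hold it, feel that both hooks really carry it, because the hooks are not set to the same height. Then slide it along in the hooks until the end of the bar presses lightly against the rubber end stop, let go and move clear so that it hangs still in both hooks against the stop. Be gentle, never push on a hook or the stop with more than about 20 N, and leave the other things on the bench where they are.

Things in the scene. Friction and masses are not known exactly. Their poses are not given: they have to be found in the camera images.
- caddy: loose steel instrument caddy, 0.35-0.55 kg, standing on the bench: tray 60 x 100 mm (x, y), instruments up to 75 mm high, two uprights at y = +-42 mm carrying a round bar 12 mm thick, 300 mm long, along y (ends y = +-150), its axis 120 mm up. Origin: centre of underside, z up. Same either way round. Grip the bar in its middle, 78 mm free between the uprights, fingers closing along x.
- bar_mid (a point): the middle of the caddy's bar, on its axis; axes as the caddy
- stand: fixed steel stand, dark base plate 125 x 345 x 12 mm. Origin: on the bench below the middle between the two hooks; x points from the hooks to their posts (65 mm behind, tops 189 mm above the bench), y along the hung bar towards the end stop, z up. The stop's post is at y = 195 mm, 172 mm high. The hung bar lies along y.
- hook_left: hook post at stand y = +100 mm with a dark steel hook, a U open at the top: 18 mm wide inside (x), 16 mm long (y), flared lips 25 mm above its flat seat. Fixed origin: the seated bar's axis if the hook were at mid setting, 150 mm above the bench. The hook is clamped up to 11 mm above or below that; its real height is NOT reported and must be felt. Axes as the stand.
- hook_right: the same at stand y = -100 mm, with its own unreported height within +-11 mm of its origin. On unequal hooks the bar rests tilted, up to 0.11 rad; gripped with about 25 N it pivots in the fingers when its one end is held up by a hook. Sliding drag in the pressed hooks is about 2 to 8 N
- end_stop: stop block, screw and sprung rubber pad, 48 mm across, facing the bar's end (-y of stand). Fixed origin: stand y = 150 mm, 150 mm high, the pad's face at mid setting; really up to 12 mm nearer or farther, NOT reported. Pad spring 1 N/mm, 5 mm travel, then hard. A caddy centred between the hooks has its bar end here +-12 mm: first lower it about 30 mm (20 to 35) towards -y of that.
- bur_block: bystander: small loose aluminium block 50 x 32 x 22 mm with pins, on the bench between the two places; origin centre of underside
- jar: bystander: loose amber jar, 56 mm across, 70 mm high; origin centre of underside
- cup: bystander: loose white cup, 68 mm across, 75 mm high; origin centre of underside
- handpiece: bystander: loose metal handpiece, 125 mm long, 22 mm thick, lying on the bench; origin under its thick end

How it is judged:
On the way, in this order (a step that is already met when the one before it is completed fails the run):
1. the caddy is lifted clear of the bench in the fingers (height (world z) of caddy above 0.04 m and contact force between the fingers and caddy above 1 N), for 0.2 s.
2. both hooks carry the bar (more than 1 N each) while the fingers still hold it, the bar's end not yet on the stop (contact force between caddy and hook_left above 1 N and contact force between caddy and hook_right above 1 N and contact force between the fingers and caddy above 1 N and contact force between caddy and end_stop below 0.1 N), for 0.3 s.
3. the bar's end presses on the end stop (more than 1 N) with both hooks still loaded (contact force between caddy and hook_left above 0.3 N and contact force between caddy and hook_right above 0.3 N and contact force between caddy and end_stop above 1 N), for 0.2 s.
At the end, for the whole second after the job is handed in: the caddy hangs at rest and upright (within 0.25 rad) on both hooks (each carries over 0.5 N, the bar down in both U's: within 8 mm in x and 14 mm in height of the mid-setting seats), with the bar's end still against the stop pad (over 0.1 N) (contact force between caddy and hook_left above 0.5 N and contact force between caddy and hook_right above 0.5 N and contact force between caddy and end_stop above 0.1 N and linear speed of caddy below 0.02 m/s and angular speed of caddy below 0.15 rad/s and angle between caddy's own z axis and vertical below 0.25 rad and x of bar_mid in the frame of hook_left between -0.008 and 0.008 m and x of bar_mid in the frame of hook_right between -0.008 and 0.008 m and z of bar_mid in the frame of hook_left between -0.014 and 0.014 m); the robot touches nothing.
It fails at once if a hook is pushed with more than 20 N (contact force between caddy and hook_left above 20 N or contact force between caddy and hook_right above 20 N).
It fails at once if the end stop is pushed with more than 20 N (contact force between caddy and end_stop above 20 N).
It fails at once if the robot itself pushes a hook or the stop with more than 20 N (contact force between any of the arm, the fingers and hook_left above 20 N or contact force between any of the arm, the fingers and hook_right above 20 N or contact force between any of the arm, the fingers and end_stop above 20 N).
It fails at once if the caddy is tipped more than 0.5 rad (angle between caddy's own z axis and vertical above 0.5 rad).
It fails at once if a bystander is moved (30 mm) (distance of any of bur_block, jar, cup, handpiece from where it was at the start of the episode above 0.03 m).
It also fails if it takes over 72 s, if anything falls off the work surface, if the arm or the gripper's body presses on something with over 40 N, if the wrist force passes 120 N, or if a joint passes its speed limit or range.

## Robot

A 7-joint arm with a two-finger parallel gripper is mounted at the origin on the work surface. World frame = base frame: x ahead of the robot, y to its left, z up, the work surface at z = 0. Lengths are in m, angles in rad, forces in N, time in s.
With the tool pointing down it reaches from about 0.375 to 0.925 m from the base axis. Payload 3.1 kg.
Tool frame: the origin (TCP) lies midway between the tips of the shut fingers; the grasp point (between the pads) lies grasp_offset behind it (grasp_offset is the distance from the TCP to the grasp point, in m); z points along the fingers, x is the direction in which the jaws open and shut, and the axes are right-handed (so a half turn about z gives the same grasp; the last joint's range is limited). The gripper opens to 85 mm and grips with 20 to 120 N. Pads are 22 mm wide; open, the fingers measure 114 mm over their backs; the gripper's body (76 mm by 85 mm) begins 54 mm behind the grasp point. The pads swing forward as they close: fully open they stand 13 mm farther back than shut.
Start: joints at [1.153, 0.383, 0.044, 1.598, -0.018, 1.161, -0.05], TCP at [0.204, -0.617, 0.202] pointing down, gripper open.
Joint ranges: [-2.61, 2.61], [-0.41, 2.15], [-1.48, 1.57], [0, 2.5], [-1.57, 4.71], [0.05, 1.97], [-2.85, 2.85]. Speed limits (rad/s): [2.79, 2.79, 3.14, 3.14, 3.14, 3.14, 3.14].

## Interface

Orientations are given as [roll, pitch, yaw] about the fixed x, y, z axes, in that order (R = Rz(yaw) Ry(pitch) Rx(roll)).
In Python, from rig import * gives the robot as it stands.
- The arm moves only by the shell command python3 -m inch 'ROWS' [FORCE]. ROWS is JSON, a list of rows, each an object with "gripper": the closure in counts, from 0 (fully open) to 255 (shut); "travel": the shift along the world's x, y, z in mm, a list of three; "dr": the turn, a rotation vector about the world's x, y, z in degrees, a list of three. In form: [{"gripper": gripper, "travel": [tx, ty, tz], "dr": [rx, ry, rz]}, ...]. A call has 1 to 20 rows; each row shifts and turns the commanded pose from where the row before left it; what a row does not reach is not made up. A row lasts 1/10 s, in which the tool goes at most 50 mm and 8.59 degrees, less where a joint would pass 70% of its speed; a pose out of reach is approached as far as the arm can. A call with a gripper value outside its range is refused whole. The fingers move at their own pace and stop on an object; FORCE is the grip in N (left out, the last holds). Time passes only in rows, so rows that do not move let the fingers close. It gives the time, the measured TCP pose, the force and the opening at its end, in the units of the state.
- sense(): the state, without advancing time (a new reading comes with each control period).
- read_camera(name): name is "scene" or "top"; returns a dict with "image" (480x640x3 uint8, red, green, blue), "camera_matrix" (3x3 intrinsics, pixels), "k1" (the pictures are not rectified: a ray, as slopes to the right and down, at radius r is drawn at 1 + k1 r^2 times it, then the intrinsics apply), "R" (3x3) and "t" (3): a world point X has camera coordinates R X + t. Camera axes: x right, y down, z forward; pixel columns grow to the right and rows downward; lengths in m; the calibration is good to about 2 mm. A picture is of the moment at which its call begins. There is no depth.
- job_done(): hands the job in, once; it reports no verdict.
The state is a dict: "t": time; "joint_positions": joint angles; "qd": joint speeds; "joint_efforts": joint torques, N m; "position": TCP position; "ee_rot": TCP orientation; "ft_force": force on the tool from outside, world axes, zero at the start; "moment": the same for the moment, N m; "width": finger opening in m.
Only numpy, scipy, OpenCV 4.12 (cv2) and the standard library are available. Lean on these libraries where they do the work, as an engineer would, in place of code of your own. Each camera call takes 0.05 s, during which the arm holds its last target.

## Working session

There is one attempt and no reset: what is moved stays moved. The work goes in short steps, Python scripts to look and compute and a shell command to move; the robot and the scene stay as the last step left them, time stands still between calls to the robot, and variables do not carry over. Pictures are saved under pics/ and viewed, and the job is handed in when it is done.

```bash
mkdir -p pics; ls; python3 - <<'E'
from rig import *
import cv2,numpy as np
print(sense())
for n in ("scene","top"):
    c=read_camera(n); cv2.imwrite(f"pics/{n}0.png",c["image"][:,:,::-1])
    print(n,c["camera_matrix"],c["k1"],c["R"],c["t"], -np.array(c["R"]).T@c["t"])
try: print(grasp_offset)
except Exception as e: print(e)
E
```

```text
pics
{'t': 0.0, 'joint_positions': array([ 1.15317353,  0.38384971,  0.0438313 ,  1.59955839, -0.01788032,
        1.16120621, -0.04989376]), 'qd': array([ 8.76500668e-05,  2.62404712e-04, -1.32682596e-03,  2.51979822e-05,
       -1.01662807e-04, -9.07910251e-05, -2.83454148e-03]), 'joint_efforts': array([ 9.26130042e-06, -4.33458459e+01,  1.02461535e+00, -2.49514854e+01,
        1.06426011e-02,  1.13013637e-02,  7.70989715e-06]), 'position': array([ 0.20402705, -0.61608236,  0.20088495]), 'ee_rot': array([ 3.14143398e+00,  2.62458499e-03, -1.25087715e+00]), 'ft_force': array([-0.13997982, -0.80090525,  0.19453373]), 'moment': array([ 0.03184975, -0.02158677,  0.00574327]), 'width': 0.08543868536554027}
scene [[526.25460216   0.         324.15475746]
 [  0.         526.25460216 241.75152159]
 [  0.           0.           1.        ]] 0.04824185165883837 [[ 0.17898423  0.98383525 -0.00573178]
 [ 0.79042024 -0.14726132 -0.59460066]
 [-0.58583316  0.10189363 -0.80400075]] [-0.10454124 -0.36645287  1.40788683] [ 1.13314979 -0.09456767  0.91344974]
top [[487.16000736   0.         316.58999232]
 [  0.         487.16000736 243.59884348]
 [  0.           0.           1.        ]] 0.022221092177120753 [[ 0.00535177 -0.99994991 -0.00845834]
 [-0.98417476 -0.00376879 -0.17716046]
 [ 0.17711971  0.00927261 -0.98414563]] [0.02204848 0.59221797 1.15971744] [0.37731917 0.01352571 1.24643495]
0.0187
```

View pics/scene0.png

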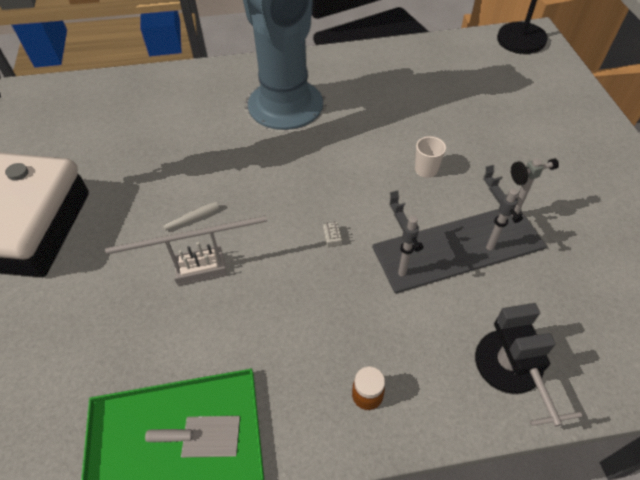

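View pics/top0.png

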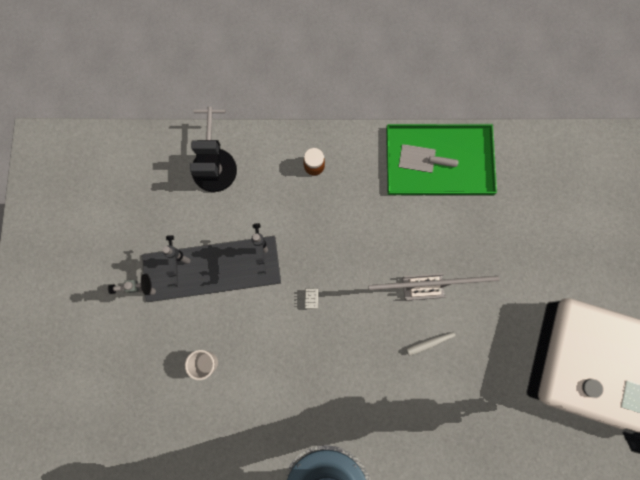

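```bash
cat > h.py <<'E'
from rig import *
import cv2,numpy as np
def cast(c,uv,z):
    K=c["camera_matrix"];p=np.linalg.inv(K)@np.array([uv[0],uv[1],1.]);s=p[:2].copy()
    for _ in range(20): s=p[:2]/(1+c["k1"]*(s@s))
    d=c["R"].T@np.array([s[0],s[1],1.]);o=-c["R"].T@c["t"]
    return o+d*(z-o[2])/d[2]
def ray(c,uv):
    a=cast(c,uv,0);o=-c["R"].T@c["t"];return o,(a-o)/np.linalg.norm(a-o)
def tri(c1,u1,c2,u2):
    o1,d1=ray(c1,u1);o2,d2=ray(c2,u2)
    A=np.stack([d1,-d2],1);s=np.linalg.lstsq(A,o2-o1,rcond=None)[0]
    p,q=o1+s[0]*d1,o2+s[1]*d2
    return (p+q)/2,np.linalg.norm(p-q)
def proj(c,X):
    p=c["R"]@np.asarray(X,float)+c["t"];s=p[:2]/p[2];s=s*(1+c["k1"]*(s@s))
    return (c["camera_matrix"]@np.array([s[0],s[1],1]))[:2]
def crop(c,name,x,y,w,h,f):
    im=c["image"][y:y+h,x:x+w,::-1];cv2.imwrite("pics/"+name,cv2.resize(im,None,fx=f,fy=f,interpolation=cv2.INTER_CUBIC))
E
python3 - <<'E'
from h import *
t=read_camera("top");s=read_camera("scene")
crop(t,"tstand.png",95,210,200,100,4)
crop(t,"tcad.png",360,260,150,100,5)
crop(s,"sstand.png",365,130,200,160,4)
crop(s,"scad.png",100,190,180,100,4)
print(proj(t,sense()["position"]),proj(s,sense()["position"]))
E
```

```text
[633.60609892 421.50007002] [-17.4236417 123.4268888]
```

View pics/tstand.png

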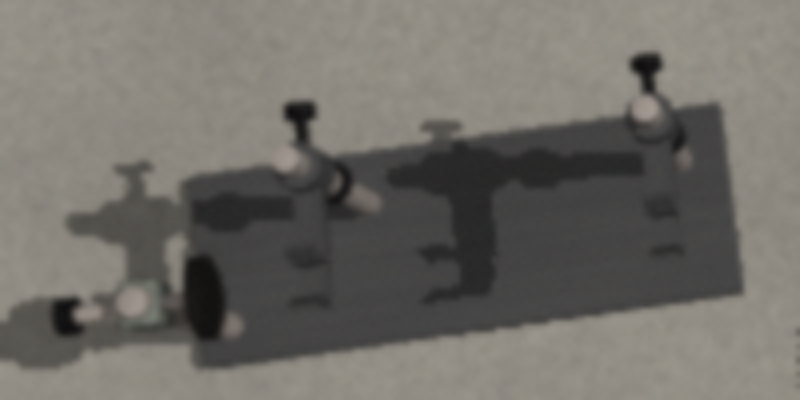

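View pics/tcad.png

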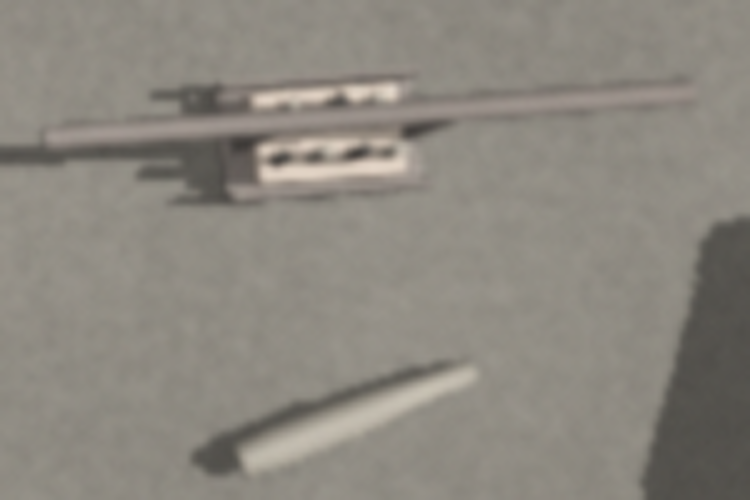

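View pics/sstand.png

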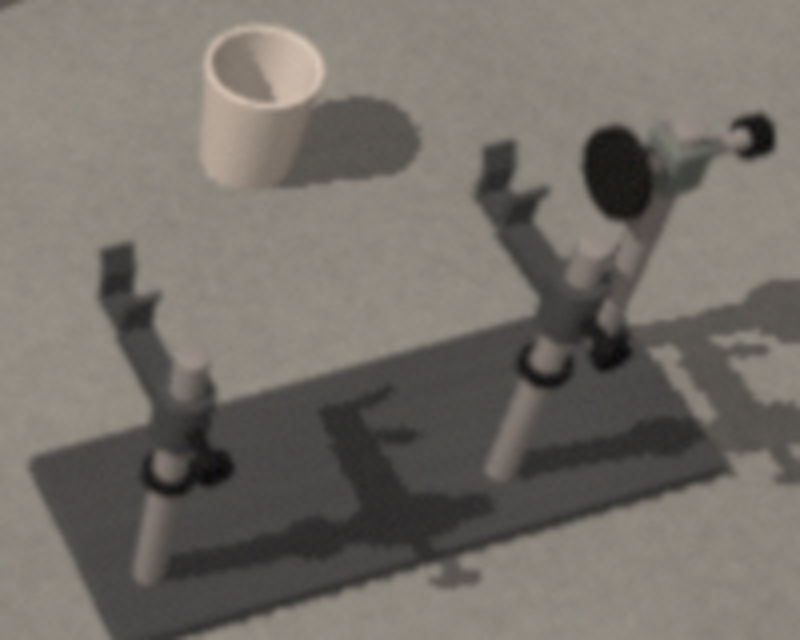

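View pics/scad.png

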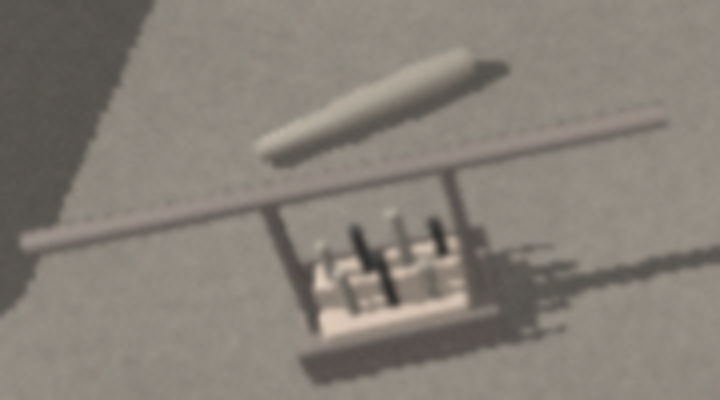

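```bash
python3 - <<'E'
from h import *
np.set_printoptions(precision=4,suppress=True)
t=read_camera("top");s=read_camera("scene")
T=lambda x,y:(x/4+95,y/4+210);S=lambda x,y:(x/4+365,y/4+130)
TC=lambda x,y:(x/5+360,y/5+260);SC=lambda x,y:(x/4+100,y/4+190)
print("bar L",tri(t,TC(45,139),s,SC(665,116)),cast(t,TC(45,139),.12),cast(s,SC(665,116),.12))
print("bar R",tri(t,TC(694,90),s,SC(23,243)),cast(t,TC(694,90),.12),cast(s,SC(23,243),.12))
print("postL",tri(t,T(290,160),s,S(593,250)),cast(t,T(290,160),.189),cast(s,S(593,250),.189))
print("postR",tri(t,T(646,112),s,S(190,357)),cast(t,T(646,112),.189),cast(s,S(190,357),.189))
print("stoppost",cast(t,T(135,302),.172))
print("plate top",[cast(t,T(*p),.012) for p in [(185,182),(720,104),(743,292),(200,365)]])
print("plate sc",[cast(s,S(*p),.012) for p in [(30,462),(733,470),(118,637)]])
# mask centroids for bystanders
print("cup",tri(t,(200.5,365),s,(430,151)), "jar",cast(t,(314.5,159),.07),cast(s,(370,380),.07))
print("bur",cast(t,(311.5,299),.022),cast(s,(332,234),.011))
print("hand",[cast(t,TC(*p),.01) for p in [(245,462),(475,370)]])
# box
print("box",[cast(t,p,.1) for p in [(568,300),(543,400)]],tri(t,(568,300),s,(75,165)))
E
```

```text
bar L (array([ 0.4773, -0.0961,  0.1165]), np.float64(0.0032920274662019125)) [ 0.4768 -0.0974  0.12  ] [ 0.4805 -0.0945  0.12  ]
bar R (array([ 0.501 , -0.3949,  0.1198]), np.float64(0.002894790799439098)) [ 0.5011 -0.3964  0.12  ] [ 0.5016 -0.3933  0.12  ]
postL (array([0.554 , 0.3563, 0.1832]), np.float64(0.005635034745784393)) [0.5521 0.3517 0.189 ] [0.5586 0.3559 0.189 ]
postR (array([0.5812, 0.1591, 0.1838]), np.float64(0.0038659158576812153)) [0.5797 0.1565 0.189 ] [0.5853 0.1592 0.189 ]
stoppost [0.4752 0.4376 0.172 ]
plate top [array([0.5668, 0.4746, 0.012 ]), array([0.619 , 0.1327, 0.012 ]), array([0.4975, 0.1156, 0.012 ]), array([0.4502, 0.457 , 0.012 ])]
plate sc [array([0.5048, 0.1185, 0.012 ]), array([0.5768, 0.4773, 0.012 ]), array([0.6178, 0.1364, 0.012 ])]
cup (array([0.2978, 0.2996, 0.0573]), np.float64(0.0019194025671340359)) jar [0.8066 0.0311 0.07  ] [0.8139 0.0361 0.07  ]
bur [0.4568 0.037  0.022 ] [0.4582 0.0402 0.011 ]
hand [array([ 0.3276, -0.2046,  0.01  ]), array([ 0.373 , -0.3198,  0.01  ])]
box [array([ 0.453 , -0.5593,  0.1   ]), array([ 0.23  , -0.4841,  0.1   ])] (array([ 0.4398, -0.4232,  0.2961]), np.float64(0.06810766222476876))
```

```bash
python3 - <<'E'
from h import *
t=read_camera("top");s=read_camera("scene")
def bc(c,x,y,w,h,f):
    im=c["image"][y:y+h,x:x+w,::-1].astype(float)*1.6
    return cv2.resize(im.clip(0,255).astype(np.uint8),None,fx=f,fy=f,interpolation=cv2.INTER_NEAREST)
cv2.imwrite("pics/z1.png",np.hstack([bc(t,155,230,40,60,10),bc(t,240,220,40,60,10)]))
cv2.imwrite("pics/z2.png",np.hstack([bc(s,480,160,40,60,10),bc(s,385,185,40,60,10)]))
E
```

```text
(no output)
```

View pics/z1.png

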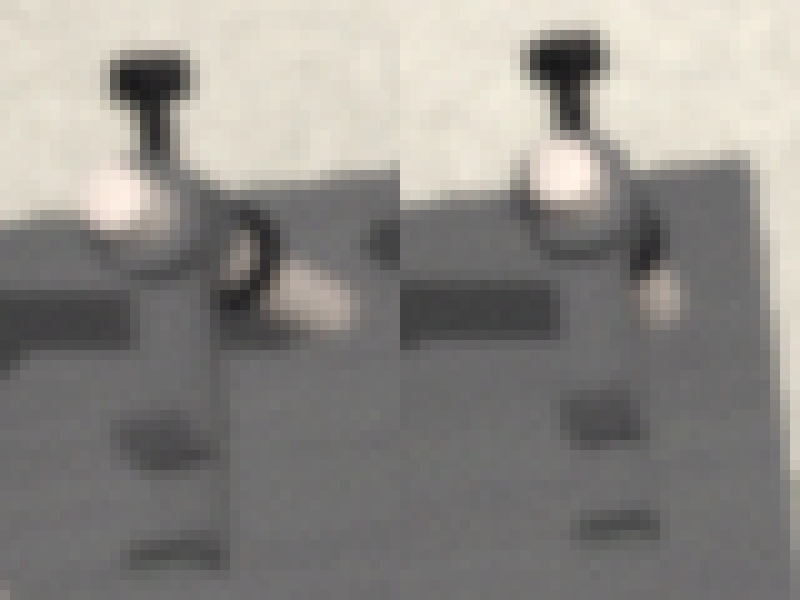

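View pics/z2.png

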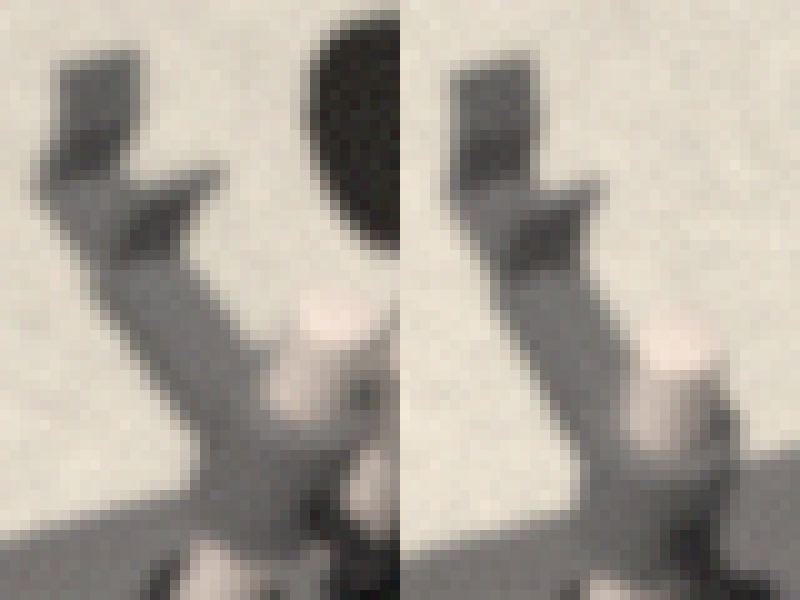

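```bash
python3 - <<'E'
from h import *
np.set_printoptions(precision=4,suppress=True)
t=read_camera("top");s=read_camera("scene")
P={"L":((166.0,249.5),(512.7,191.0)),"R":((256.3,236.5),(412.3,219.0))}
for k,(a,b) in P.items(): print(k,tri(t,a,s,b),cast(t,a,.189),cast(s,b,.189))
# predicted hook features from stand hypotheses
import itertools
for nm,(pl,pr) in {"top":(cast(t,P["L"][0],.189),cast(t,P["R"][0],.189)),"sc":(cast(s,P["L"][1],.189),cast(s,P["R"][1],.189))}.items():
    d=(pl-pr)/np.linalg.norm(pl-pr);x=np.array([d[1],-d[0],0]);o=(pl+pr)/2-.065*x;o[2]=0
    print(nm,"len",np.linalg.norm(pl-pr),"yaw",np.degrees(np.arctan2(-d[0],d[1])),"origin",o)
# hook gap in top: mid between dark features
for nm,f,b in (("L",(171.5,285.2),(170.8,273.8)),("R",(261.5,272.2),(260,261.5))):
    for z in (.15,.165): print(nm,z,cast(t,f,z),cast(t,b,z))
print("scene seat", [cast(s,p,.144) for p in ((490.5,180.),(390.5,204.5))])
E
```

```text
L (array([0.5537, 0.3564, 0.1874]), np.float64(0.0016507720185225383)) [0.5532 0.355  0.189 ] [0.5549 0.3563 0.189 ]
R (array([0.5836, 0.1583, 0.1878]), np.float64(0.0022986036846160585)) [0.5831 0.157  0.189 ] [0.5847 0.159  0.189 ]
top len 0.20027153360701794 yaw 8.593022392684912 origin [0.5038 0.2463 0.    ]
sc len 0.19948945913147392 yaw 8.563486203997686 origin [0.5055 0.248  0.    ]
L 0.15 [0.4782 0.3503 0.15  ] [0.5039 0.3534 0.15  ]
L 0.165 [0.4768 0.3457 0.165 ] [0.5022 0.3487 0.165 ]
R 0.15 [0.5084 0.1483 0.15  ] [0.5328 0.1523 0.15  ]
R 0.165 [0.5066 0.1464 0.165 ] [0.5307 0.1504 0.165 ]
scene seat [array([0.4834, 0.353 , 0.144 ]), array([0.5085, 0.1437, 0.144 ])]
```

```bash
python3 -m inch '[{"gripper":0,"travel":[0,0,30],"dr":[0,0,0]},{"gripper":0,"travel":[0,0,40],"dr":[0,0,0]},{"gripper":0,"travel":[19,24,0],"dr":[0,0,5]},{"gripper":0,"travel":[19,25,0],"dr":[0,0,5]},{"gripper":0,"travel":[19,25,0],"dr":[0,0,5]},{"gripper":0,"travel":[19,25,0],"dr":[0,0,5]},{"gripper":0,"travel":[19,25,0],"dr":[0,0,5]},{"gripper":0,"travel":[19,25,0],"dr":[0,0,5]},{"gripper":0,"travel":[19,25,0],"dr":[0,0,5]},{"gripper":0,"travel":[19,25,0],"dr":[0,0,5]},{"gripper":0,"travel":[19,25,0],"dr":[0,0,5]},{"gripper":0,"travel":[19,25,0],"dr":[0,0,5]},{"gripper":0,"travel":[19,25,0],"dr":[0,0,5]},{"gripper":0,"travel":[19,24,0],"dr":[0,0,5]},{"gripper":0,"travel":[19,24,0],"dr":[0,0,5]},{"gripper":0,"travel":[19,24,0],"dr":[0,0,5]},{"gripper":0,"travel":[19,24,0],"dr":[0,0,5]},{"gripper":0,"travel":[0,0,0],"dr":[0,0,0]},{"gripper":0,"travel":[0,0,0],"dr":[0,0,0]}]' 25; python3 -c "
from h import *
print(sense())"
```

```text
t: 2.4
position: [0.4902, -0.2456, 0.2723]
ee_rot: [3.141, 0.0, 0.062]
ft_force: [-0.9, -0.6, -0.4]
width: 0.0854
{'t': 2.4, 'joint_positions': array([ 0.73950727,  0.15943973, -0.38798229,  1.74415783,  0.06350871,
        1.25036856,  0.39801663]), 'qd': array([ 0.02601052, -0.00445939,  0.04754006,  0.00633251,  0.01019849,
        0.00069965, -0.00399944]), 'joint_efforts': array([-1.15654293e+00, -3.23305035e+01, -2.44814001e+00, -2.59090501e+01,
       -1.52769042e-01, -2.66686018e-02,  8.09040939e-03]), 'position': array([ 0.4902208 , -0.2455616 ,  0.27225247]), 'ee_rot': array([3.14147530e+00, 1.58846666e-04, 6.20753976e-02]), 'ft_force': array([-0.88345799, -0.61072274, -0.36034167]), 'moment': array([-0.07931097,  0.00295879, -0.02015203]), 'width': 0.08535208167663877}
```

```bash
python3 -m inch '[{"gripper":0,"travel":[0,0,-25],"dr":[0,0,0.9]},{"gripper":0,"travel":[0,0,-25],"dr":[0,0,0]},{"gripper":0,"travel":[0,0,-25],"dr":[0,0,0]},{"gripper":0,"travel":[0,0,-25],"dr":[0,0,0]},{"gripper":0,"travel":[0,0,-25],"dr":[0,0,0]},{"gripper":0,"travel":[0,0,-25],"dr":[0,0,0]},{"gripper":0,"travel":[0,0,-12],"dr":[0,0,0]},{"gripper":0,"travel":[0,0,-9],"dr":[0,0,0]},{"gripper":0,"travel":[0,0,0],"dr":[0,0,0]},{"gripper":0,"travel":[0,0,0],"dr":[0,0,0]}]' 25; python3 - <<'E'
from h import *
s=read_camera("scene");t=read_camera("top");crop(s,"g1.png",80,100,220,180,3.5);crop(t,"g2.png",340,200,200,150,4)
E
```

```text
t: 3.4
position: [0.4901, -0.2476, 0.1022]
ee_rot: [3.141, -0.001, 0.073]
ft_force: [-0.3, -0.5, 0.9]
width: 0.0852
```

View pics/g1.png

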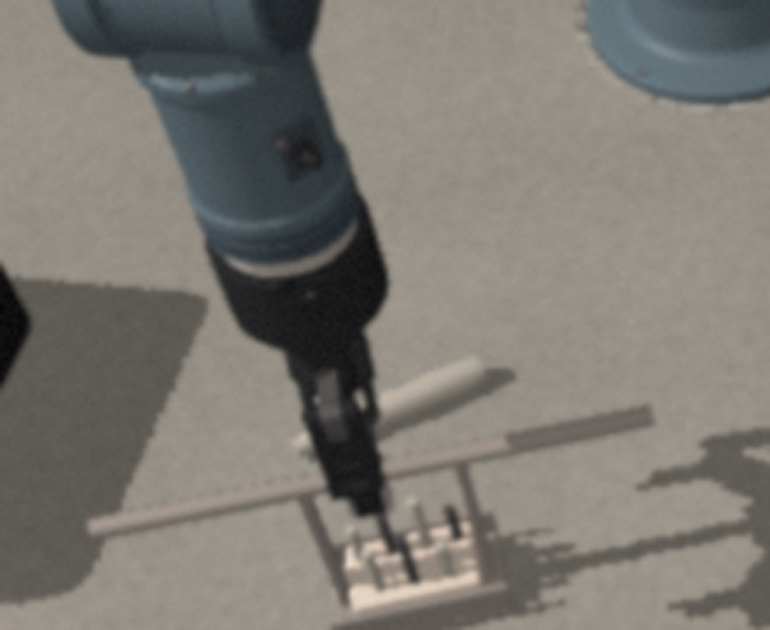

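View pics/g2.png

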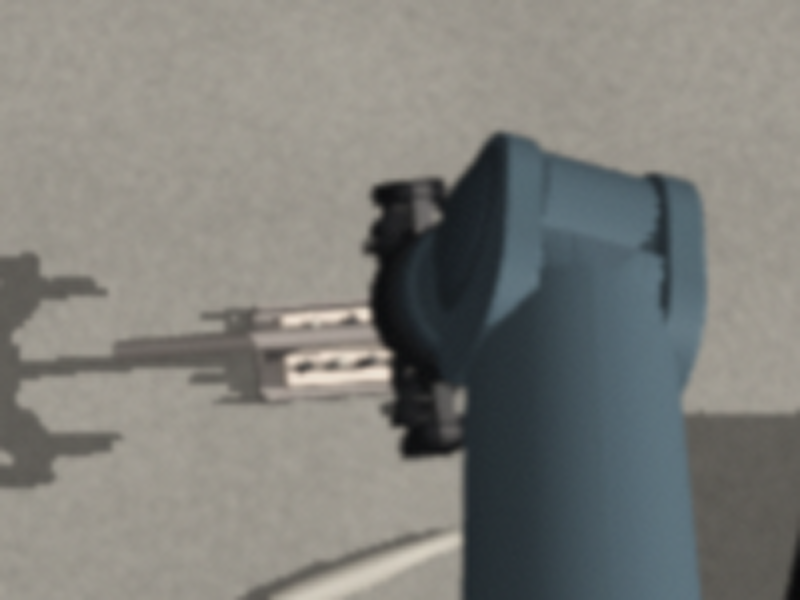

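```bash
python3 - <<'E'
from h import *
s=read_camera("scene");t=read_camera("top")
for X in [(.49,-.2476,.12),(.535,-.2476,.12),(.535,-.2476,.14),(.535,-.2476,.10),(.49,-.2455,.12),(.4789,-.0960,.12),(.5014,-.3949,.12)]:
    p=proj(s,X);q=proj(t,X);print(X,(p-[80,100])*3.5,(q-[340,200])*4)
E
```

```text
(0.49, -0.2476, 0.12) [371.56430795 470.1671536 ] [376.39433632 329.74219627]
(0.535, -0.2476, 0.12) [373.78389941 537.03428416] [373.44883341 252.43446394]
(0.535, -0.2476, 0.14) [365.43548535 514.75257014] [381.42125109 247.6119383 ]
(0.535, -0.2476, 0.1) [381.85213627 558.58825836] [365.74946548 257.0921658 ]
(0.49, -0.2455, 0.12) [375.51355302 469.60224575] [372.73809556 329.72269988]
(0.4789, -0.096, 0.12) [648.82503583 414.6542987 ] [113.49415388 347.59525237]
(0.5014, -0.3949, 0.12) [ 86.94599262 527.79389366] [632.58498637 311.42103638]
```

```bash
python3 -m inch '[{"gripper":0,"travel":[0,2,-1],"dr":[0,0,0]},{"gripper":120,"travel":[0,0,0],"dr":[0,0,0]},{"gripper":255,"travel":[0,0,0],"dr":[0,0,0]},{"gripper":255,"travel":[0,0,0],"dr":[0,0,0]},{"gripper":255,"travel":[0,0,0],"dr":[0,0,0]},{"gripper":255,"travel":[0,0,0],"dr":[0,0,0]},{"gripper":255,"travel":[0,0,0],"dr":[0,0,0]},{"gripper":255,"travel":[0,0,0],"dr":[0,0,0]},{"gripper":255,"travel":[0,0,0],"dr":[0,0,0]},{"gripper":255,"travel":[0,0,0],"dr":[0,0,0]}]' 25
```

```text
t: 4.6
position: [0.4894, -0.245, 0.1003]
ee_rot: [-3.142, 0.0, 0.074]
ft_force: [-0.4, -0.3, -0.8]
width: -0.0001
```

```bash
python3 - <<'E'
from h import *
s=read_camera("scene");t=read_camera("top");crop(s,"g3.png",80,100,220,180,3.5);crop(t,"g4.png",340,200,200,150,4)
print(sense()["width"])
E
```

```text
9.063465698141336e-05
```

View pics/g3.png

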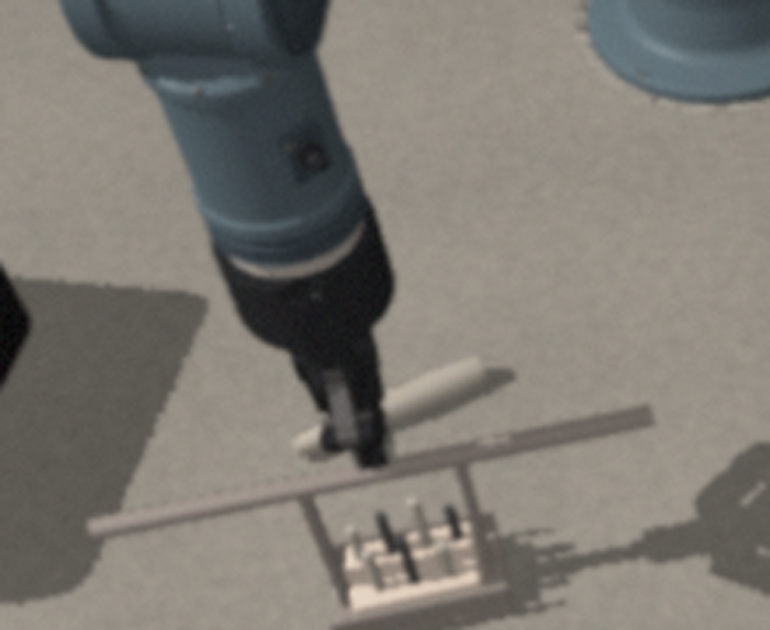

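View pics/g4.png

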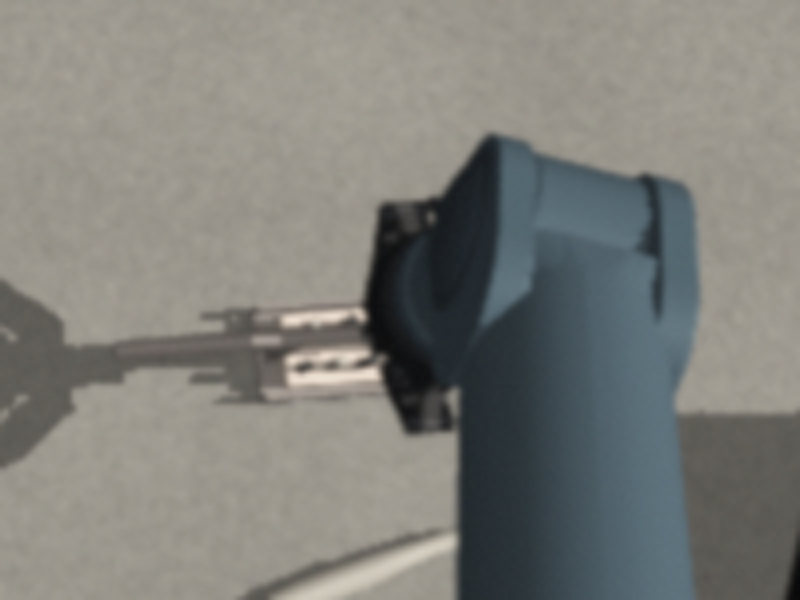

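```bash
python3 - <<'E'
from h import *
s=read_camera("scene");crop(s,"g5.png",150,190,80,60,10)
for z in (.10,.11,.12,.13,.14):
    print(z,(proj(s,(.4894,-.245,z))-[150,190])*10)
E
```

```text
0.1 [397.86646659 501.91310439]
0.11 [386.77228748 470.63932118]
0.12 [375.49312389 438.85871339]
0.13 [364.02418138 406.55847806]
0.14 [352.36049455 373.72536526]
```

View pics/g5.png

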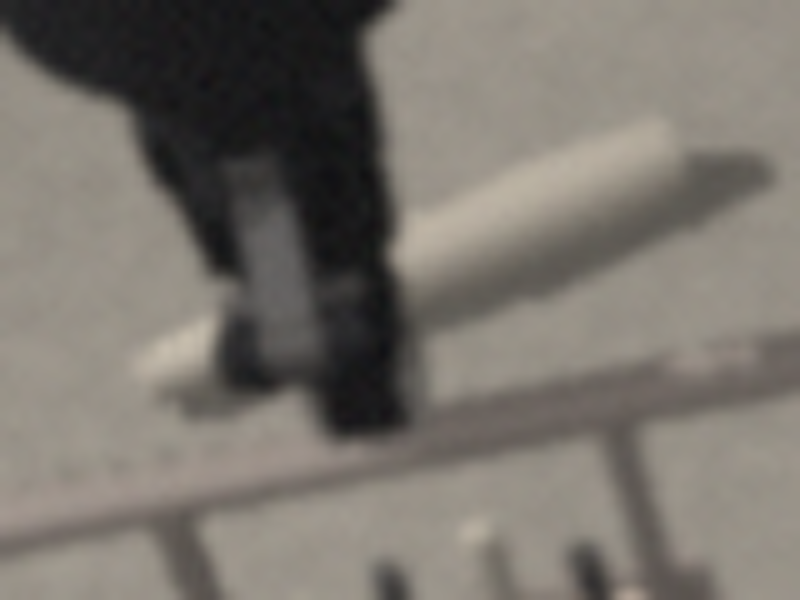

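```bash
python3 -m inch '[{"gripper":0,"travel":[0,0,0],"dr":[0,0,0]},{"gripper":0,"travel":[0,0,0],"dr":[0,0,0]},{"gripper":0,"travel":[0,0,0],"dr":[0,0,0]},{"gripper":0,"travel":[0,0,0],"dr":[0,0,0]},{"gripper":0,"travel":[0,0,0],"dr":[0,0,0]},{"gripper":0,"travel":[0,0,-5],"dr":[0,0,0]},{"gripper":0,"travel":[0,0,-5],"dr":[0,0,0]},{"gripper":0,"travel":[0,0,-5],"dr":[0,0,0]},{"gripper":0,"travel":[0,0,0],"dr":[0,0,0]}]' 25; python3 - <<'E'
from h import *
s=read_camera("scene");crop(s,"g6.png",150,180,80,60,10)
for X in [(.535,-.245,.10),(.535,-.245,.12),(.545,-.245,.12)]:
    print(X,(proj(s,X)-[150,180])*10)
E
```

```text
t: 5.65
position: [0.4883, -0.2446, 0.084]
ee_rot: [-3.14, 0.002, 0.074]
ft_force: [-0.3, 0.2, -0.7]
width: 0.0853
(0.535, -0.245, 0.1) [405.10986143 793.86330695]
(0.535, -0.245, 0.12) [382.30064173 732.26644522]
(0.545, -0.245, 0.12) [383.81936477 776.11063009]
```

View pics/g6.png

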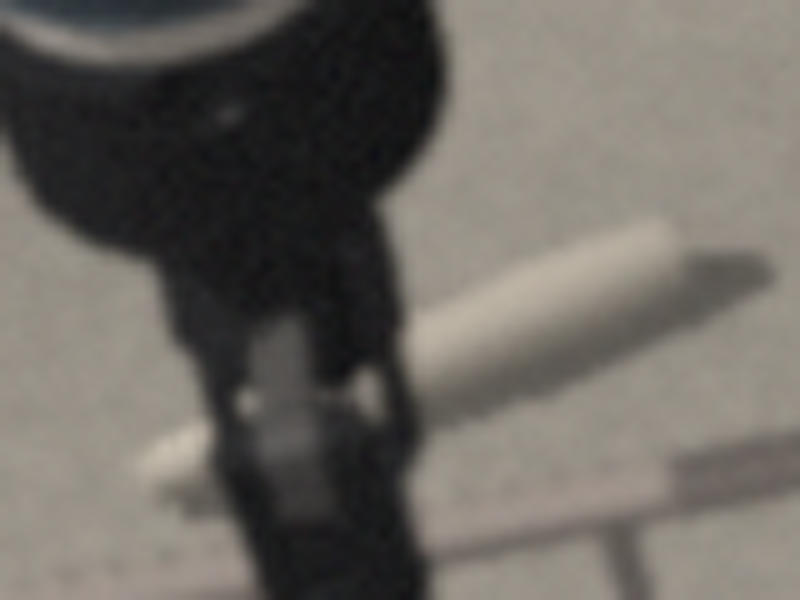

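```bash
python3 - <<'E'
from h import *
s=read_camera("scene");crop(s,"g7.png",150,215,80,60,10)
for X in [(.535,-.245,.10),(.535,-.245,.12),(.535,-.245,.14)]:
    print(X,(proj(s,X)-[150,215])*10)
E
```

```text
(0.535, -0.245, 0.1) [405.10986143 443.86330695]
(0.535, -0.245, 0.12) [382.30064173 382.26644522]
(0.535, -0.245, 0.14) [358.69968751 318.59062075]
```

View pics/g7.png

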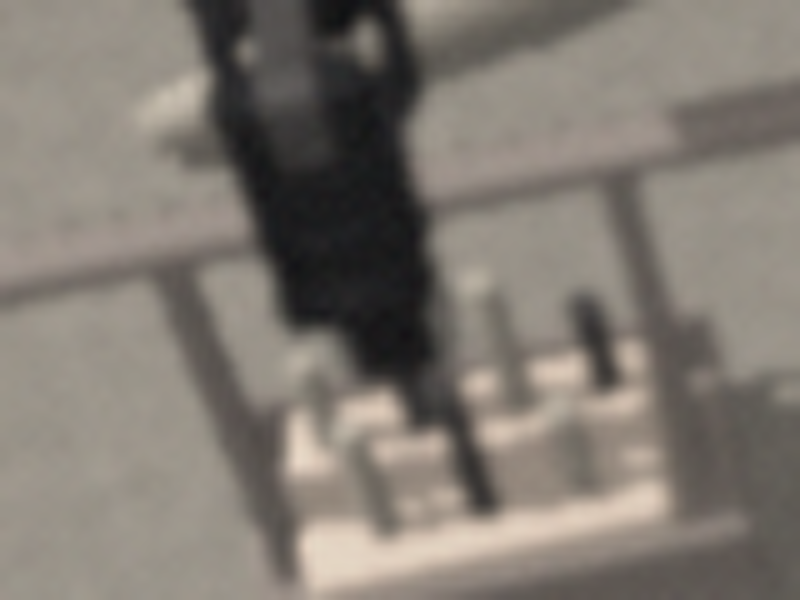

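```bash
python3 - <<'E'
from h import *
t=read_camera("top");crop(t,"g8.png",340,200,200,150,4)
for x in (.471,.489,.51):
  for z in (.12,.16,.2,.24):
    print(x,z,(proj(t,(x,-.245,z))-[340,200])*4)
print(sense())
E
```

```text
0.471 0.12 [373.12004567 362.69672885]
0.471 0.16 [389.5079927  356.78823212]
0.471 0.2 [407.13656842 350.43383736]
0.471 0.24 [426.15243473 343.58100173]
0.489 0.12 [371.93319241 331.44869769]
0.489 0.16 [388.22986086 324.42379239]
0.489 0.2 [405.75656659 316.87011742]
0.489 0.24 [424.65827883 308.72552901]
0.51 0.12 [370.56381491 295.22270922]
0.51 0.16 [386.7557151  286.91185842]
0.51 0.2 [404.1655633  277.97740511]
0.51 0.24 [422.93640774 268.34629186]
{'t': 5.8, 'joint_positions': array([ 0.70527512,  0.35682521, -0.36765967,  1.92805574,  0.16275916,
        0.88547488,  0.32914966]), 'qd': array([ 3.10973318e-05, -5.18929578e-03, -8.64360887e-04, -5.72391206e-03,
        1.73424172e-03, -7.06906370e-04,  7.31907896e-04]), 'joint_efforts': array([ 8.16550426e-03, -3.65492821e+01, -2.67390601e+00, -2.06559098e+01,
        8.86784837e-03,  1.34321072e-02, -2.70490700e-04]), 'position': array([ 0.48938523, -0.24499247,  0.08515743]), 'ee_rot': array([-3.14142815e+00,  1.27471035e-04,  7.38214211e-02]), 'ft_force': array([0.15138466, 0.46199798, 0.08880457]), 'moment': array([ 0.07367106, -0.01614501, -0.00448587]), 'width': 0.0857689036217266}
```

View pics/g8.png

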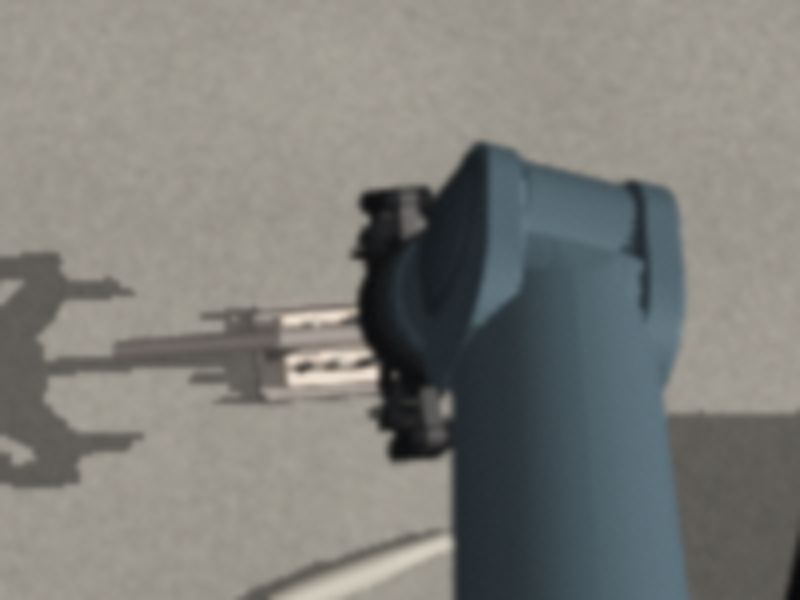

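```bash
python3 -m inch '[{"gripper":0,"travel":[0,0,-5],"dr":[0,0,0]},{"gripper":0,"travel":[0,0,-4],"dr":[0,0,0]},{"gripper":120,"travel":[0,0,0],"dr":[0,0,0]},{"gripper":200,"travel":[0,0,0],"dr":[0,0,0]},{"gripper":255,"travel":[0,0,0],"dr":[0,0,0]},{"gripper":255,"travel":[0,0,0],"dr":[0,0,0]},{"gripper":255,"travel":[0,0,0],"dr":[0,0,0]},{"gripper":255,"travel":[0,0,0],"dr":[0,0,0]},{"gripper":255,"travel":[0,0,0],"dr":[0,0,0]}]' 25; python3 - <<'E'
from h import *
s=read_camera("scene");crop(s,"g9.png",150,190,80,60,10)
E
```

```text
t: 6.7
position: [0.4899, -0.2451, 0.0765]
ee_rot: [3.141, -0.001, 0.074]
ft_force: [2.0, -0.1, 0.5]
width: 0.0105
```

View pics/g9.png

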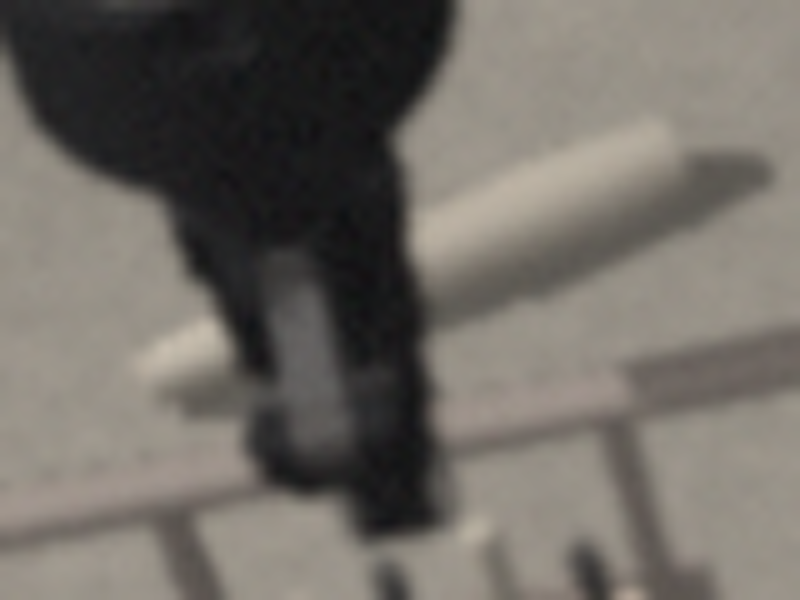

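```bash
python3 -m inch '[{"gripper":255,"travel":[0,0,3],"dr":[0,0,0]},{"gripper":255,"travel":[0,0,6],"dr":[0,0,0]},{"gripper":255,"travel":[0,0,10],"dr":[0,0,0]},{"gripper":255,"travel":[0,0,14],"dr":[0,0,0]},{"gripper":255,"travel":[0,0,14],"dr":[0,0,0]},{"gripper":255,"travel":[0,0,14],"dr":[0,0,0]},{"gripper":255,"travel":[0,0,9],"dr":[0,0,0]},{"gripper":255,"travel":[0,0,0],"dr":[0,0,0]},{"gripper":255,"travel":[0,0,0],"dr":[0,0,0]},{"gripper":255,"travel":[0,0,0],"dr":[0,0,0]}]' 25; python3 - <<'E'
from h import *
s=read_camera("scene");cv2.imwrite("pics/l1.png",s["image"][:,:,::-1])
print(sense()["ft_force"],sense()["moment"])
E
```

```text
t: 7.75
position: [0.4885, -0.2447, 0.1454]
ee_rot: [-3.141, 0.002, 0.074]
ft_force: [0.2, -0.3, -4.3]
width: 0.0105
[-0.41643673 -0.26742104 -3.55900476] [0.01868762 0.02527643 0.03136397]
```

View pics/l1.png

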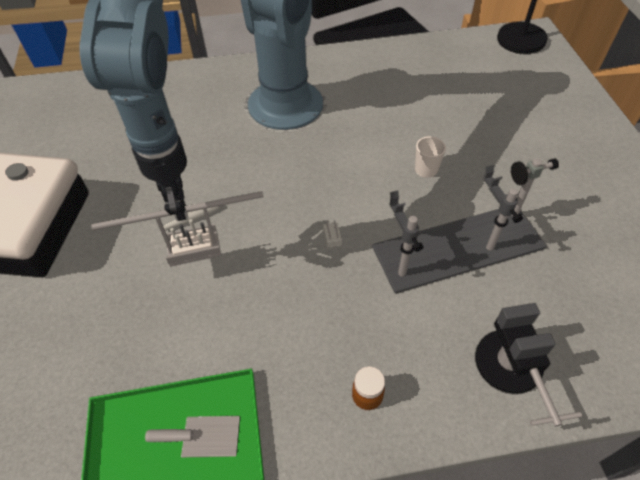

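```bash
python3 -m inch '[{"gripper":255,"travel":[0,0,8],"dr":[0,0,0]},{"gripper":255,"travel":[0,0,18],"dr":[0,0,0]},{"gripper":255,"travel":[0,0,24],"dr":[0,0,0]},{"gripper":255,"travel":[0,0,25],"dr":[0,0,0]},{"gripper":255,"travel":[0,0,25],"dr":[0,0,0]},{"gripper":255,"travel":[1,5,25],"dr":[0,0,0]},{"gripper":255,"travel":[1,10,20],"dr":[0,0,0.2]},{"gripper":255,"travel":[1,15,7],"dr":[0,0,0.3]},{"gripper":255,"travel":[1,20,0],"dr":[0,0,0.3]},{"gripper":255,"travel":[1,24,0],"dr":[0,0,0.3]},{"gripper":255,"travel":[1,26,0],"dr":[0,0,0.3]},{"gripper":255,"travel":[1,26,0],"dr":[0,0,0.3]},{"gripper":255,"travel":[1,26,0],"dr":[0,0,0.3]},{"gripper":255,"travel":[1,26,0],"dr":[0,0,0.3]},{"gripper":255,"travel":[1,26,0],"dr":[0,0,0.3]},{"gripper":255,"travel":[1,24,0],"dr":[0,0,0.3]},{"gripper":255,"travel":[1,20,0],"dr":[0,0,0.3]},{"gripper":255,"travel":[1,14,0],"dr":[0,0,0.2]},{"gripper":255,"travel":[1,8,0],"dr":[0,0,0.1]},{"gripper":255,"travel":[0,0,0],"dr":[0,0,0]}]' 25
```

```text
t: 9.8
position: [0.5029, 0.0267, 0.2977]
ee_rot: [-3.141, 0.001, 0.138]
ft_force: [-0.6, 0.2, -4.1]
width: 0.011
```

```bash
python3 -m inch '[{"gripper":255,"travel":[0,6,0],"dr":[0,0,0]},{"gripper":255,"travel":[1,12,0],"dr":[0,0,0.1]},{"gripper":255,"travel":[1,20,0],"dr":[0,0,0.1]},{"gripper":255,"travel":[1,25,0],"dr":[0,0,0.1]},{"gripper":255,"travel":[1,26,0],"dr":[0,0,0.1]},{"gripper":255,"travel":[1,26,0],"dr":[0,0,0.1]},{"gripper":255,"travel":[1,26,0],"dr":[0,0,0.1]},{"gripper":255,"travel":[0,23,0],"dr":[0,0,0.1]},{"gripper":255,"travel":[0,15,0],"dr":[0,0,0]},{"gripper":255,"travel":[0,8,0],"dr":[0,0,0]},{"gripper":255,"travel":[0,4,0],"dr":[0,0,0]},{"gripper":255,"travel":[0,0,0],"dr":[0,0,0]},{"gripper":255,"travel":[0,0,0],"dr":[0,0,0]},{"gripper":255,"travel":[0,0,0],"dr":[0,0,0]}]' 25; python3 - <<'E'
from h import *
s=read_camera("scene");t=read_camera("top");cv2.imwrite("pics/m1.png",s["image"][:,:,::-1]);cv2.imwrite("pics/m2.png",t["image"][:,:,::-1])
print(sense())
E
```

```text
t: 11.2
position: [0.5098, 0.2145, 0.2982]
ee_rot: [3.141, 0.0, 0.145]
ft_force: [-0.1, -0.1, -4.6]
width: 0.0108
{'t': 11.3, 'joint_positions': array([ 0.20365057,  0.20139376, -0.76710446,  1.68361043,  0.14445408,
        1.3148734 , -0.44478037]), 'qd': array([-0.00033555,  0.00041326, -0.00387923, -0.00306617, -0.00223751,
        0.00032214,  0.00043314]), 'joint_efforts': array([-2.57108035e-02, -3.13839018e+01, -3.83542076e+00, -2.82087868e+01,
        1.25380122e-02, -2.43837858e-03,  4.04541479e-04]), 'position': array([0.5096264 , 0.21493119, 0.29824488]), 'ee_rot': array([3.14109669e+00, 5.65462430e-05, 1.45317348e-01]), 'ft_force': array([-0.5341812 , -0.16110468, -4.64326667]), 'moment': array([ 0.00891249,  0.05582979, -0.00911261]), 'width': 0.010998778087063642}
```

View pics/m1.png

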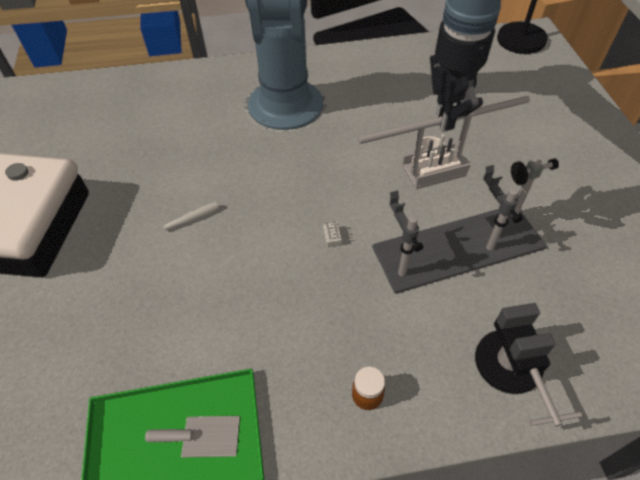

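View pics/m2.png

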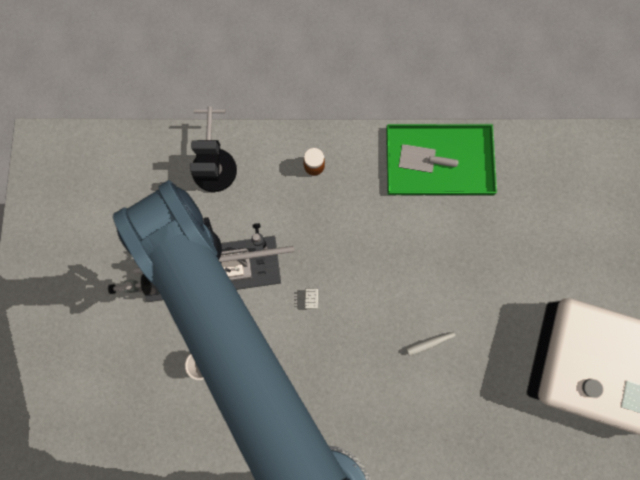

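```bash
python3 - <<'E'
from h import *
np.set_printoptions(precision=4,suppress=True)
s=read_camera("scene");t=read_camera("top")
g=lambda c,x,y,w,h,f:cv2.resize(c["image"][y:y+h,x:x+w,::-1],None,fx=f,fy=f,interpolation=cv2.INTER_CUBIC)
cv2.imwrite("pics/e1.png",np.hstack([g(s,350,120,40,40,8),g(s,500,80,40,40,8)]))
cv2.imwrite("pics/e2.png",g(t,210,220,100,75,8))
x=np.array([np.cos(.1453),np.sin(.1453),0]);y=np.array([-x[1],x[0],0])
m=np.array([.5096,.2149,.3417])
for q in (-.15,.15): print(m+q*y,proj(s,m+q*y),proj(t,m+q*y))
E
```

```text
[0.5313 0.0665 0.3417] [358.5187 140.2877] [292.9907 248.1205]
[0.4879 0.3633 0.3417] [527.5689  98.9344] [133.8198 270.4377]
```

View pics/e1.png

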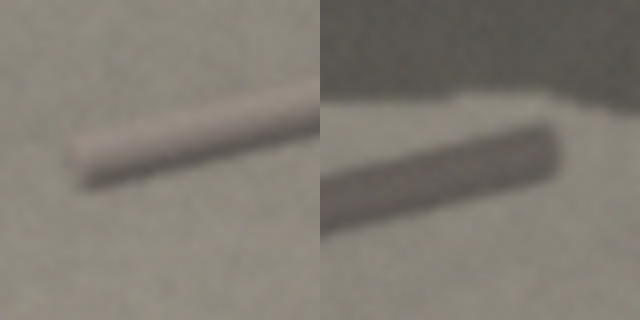

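View pics/e2.png

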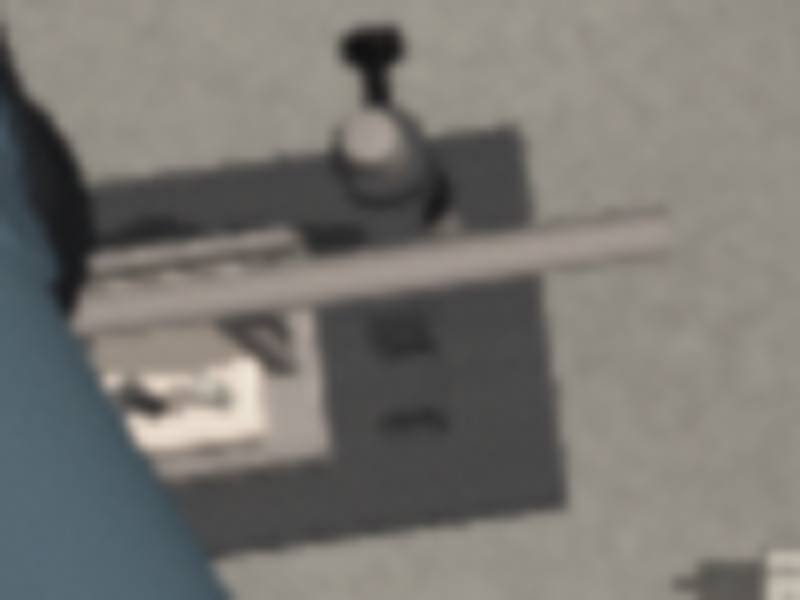

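```bash
python3 -m inch '[{"gripper":255,"travel":[-0.3,2,0],"dr":[0,0,0.2]},{"gripper":255,"travel":[-0.3,2,-5],"dr":[0,0,0.1]},{"gripper":255,"travel":[0,0,-10],"dr":[0,0,0]},{"gripper":255,"travel":[0,0,-15],"dr":[0,0,0]},{"gripper":255,"travel":[0,0,-15],"dr":[0,0,0]},{"gripper":255,"travel":[0,0,-15],"dr":[0,0,0]},{"gripper":255,"travel":[0,0,-15],"dr":[0,0,0]},{"gripper":255,"travel":[0,0,-15],"dr":[0,0,0]},{"gripper":255,"travel":[0,0,-15],"dr":[0,0,0]},{"gripper":255,"travel":[0,0,-15],"dr":[0,0,0]},{"gripper":255,"travel":[0,0,-13],"dr":[0,0,0]},{"gripper":255,"travel":[0,0,-9],"dr":[0,0,0]},{"gripper":255,"travel":[0,0,-5],"dr":[0,0,0]},{"gripper":255,"travel":[0,0,0],"dr":[0,0,0]},{"gripper":255,"travel":[0,0,0],"dr":[0,0,0]},{"gripper":255,"travel":[0,0,0],"dr":[0,0,0]}]' 25; python3 - <<'E'
from h import *
s=read_camera("scene");t=read_camera("top");crop(s,"n1.png",370,110,200,150,4);crop(t,"n2.png",90,200,200,150,4)
print(sense()["position"],sense()["ft_force"],sense()["moment"],sense()["ee_rot"])
E
```

```text
t: 13.0
position: [0.5095, 0.2204, 0.1522]
ee_rot: [-3.141, -0.002, 0.152]
ft_force: [-0.7, 0.4, -3.9]
width: 0.011
[0.50934738 0.22025365 0.15206272] [-0.72715967 -0.28146016 -3.94177519] [ 0.04491184 -0.00776078 -0.02052774] [-3.14137712e+00 -1.55120871e-03  1.52272254e-01]
```

View pics/n1.png

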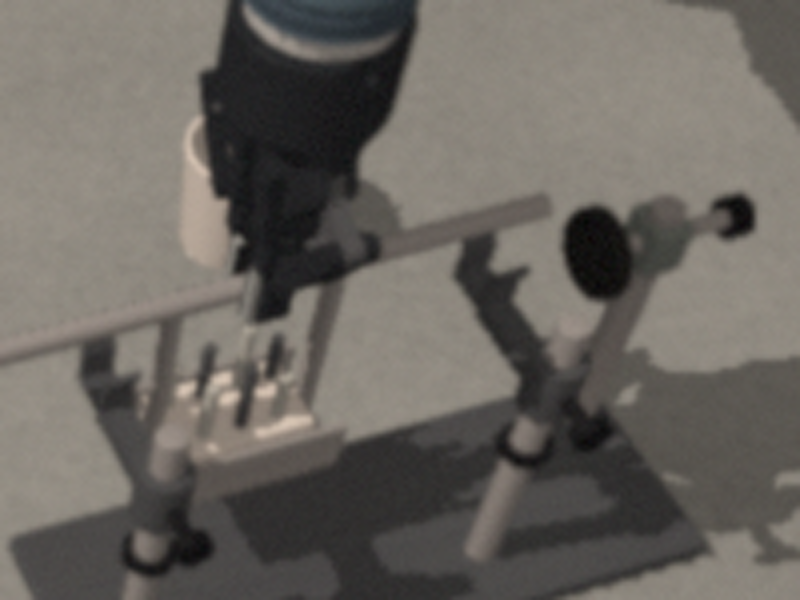

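View pics/n2.png

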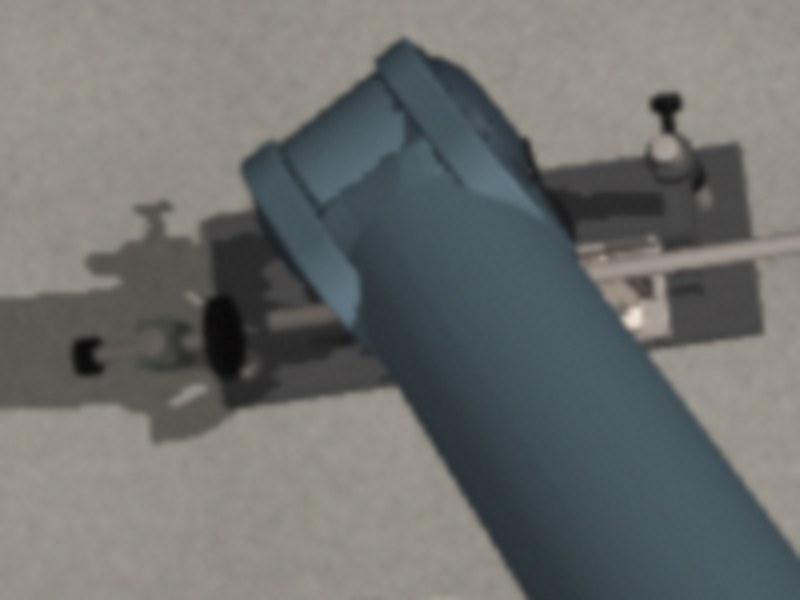

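```bash
python3 -m inch '[{"gripper":255,"travel":[0,0,-2],"dr":[0,0,0]},{"gripper":255,"travel":[0,0,-2],"dr":[0,0,0]},{"gripper":255,"travel":[0,0,-2],"dr":[0,0,0]},{"gripper":255,"travel":[0,0,-2],"dr":[0,0,0]},{"gripper":255,"travel":[0,0,-2],"dr":[0,0,0]},{"gripper":255,"travel":[0,0,0],"dr":[0,0,0]}]' 25;  python3 -m inch '[{"gripper":255,"travel":[0,0,-2],"dr":[0,0,0]},{"gripper":255,"travel":[0,0,-2],"dr":[0,0,0]},{"gripper":255,"travel":[0,0,-2],"dr":[0,0,0]},{"gripper":255,"travel":[0,0,0],"dr":[0,0,0]}]' 25; python3 - <<'E'
from h import *
print(sense()["position"],sense()["ft_force"],sense()["moment"])
E
```

```text
t: 13.7
position: [0.5084, 0.2198, 0.1408]
ee_rot: [3.141, 0.001, 0.152]
ft_force: [-0.7, -0.3, -5.2]
width: 0.0111
t: 14.1
position: [0.5084, 0.2198, 0.1348]
ee_rot: [3.141, 0.001, 0.152]
ft_force: [-0.5, -0.6, -4.5]
width: 0.0106
[0.50843852 0.21976456 0.13483052] [-0.47403304 -0.59540359 -4.48148779] [ 0.01397093  0.03887177 -0.01013627]
```

```bash
python3 -m inch '[{"gripper":255,"travel":[0,0,-2],"dr":[0,0,0]},{"gripper":255,"travel":[0,0,-2],"dr":[0,0,0]},{"gripper":255,"travel":[0,0,-2],"dr":[0,0,0]},{"gripper":255,"travel":[0,0,0],"dr":[0,0,0]}]' 25;  python3 - <<'E'
from h import *
s=read_camera("scene");t=read_camera("top");crop(s,"o1.png",370,130,160,120,5)
print(sense()["position"],sense()["ft_force"],sense()["moment"])
E
```

```text
t: 14.5
position: [0.5085, 0.2198, 0.1288]
ee_rot: [3.141, 0.001, 0.152]
ft_force: [-0.0, 1.0, -4.1]
width: 0.0107
[0.5087067  0.21993137 0.12917042] [ 0.33284812 -0.37351137 -4.88523357] [0.03108451 0.04446221 0.06049074]
```

View pics/o1.png

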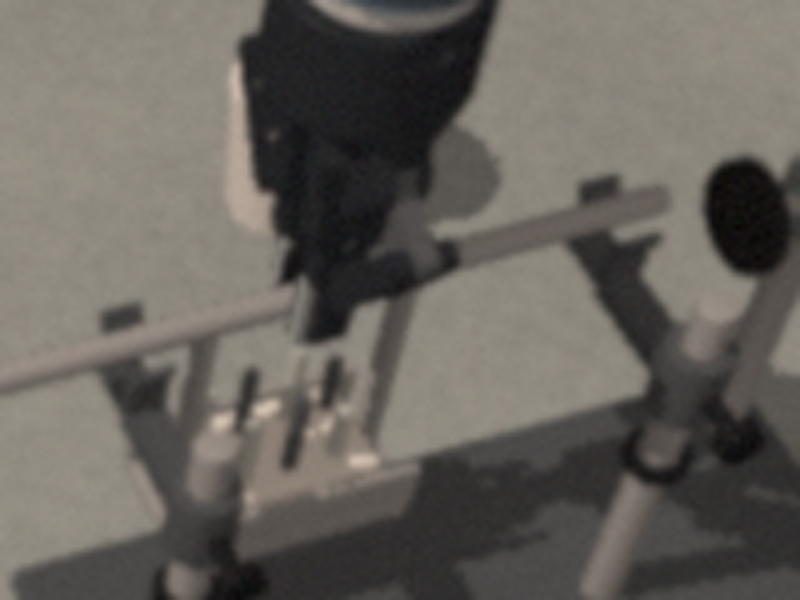

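```bash
python3 -m inch '[{"gripper":255,"travel":[0,0,-2],"dr":[0,0,0]},{"gripper":255,"travel":[0,0,-2],"dr":[0,0,0]},{"gripper":255,"travel":[0,0,-2],"dr":[0,0,0]},{"gripper":255,"travel":[0,0,0],"dr":[0,0,0]}]' 25; python3 -m inch '[{"gripper":255,"travel":[0,0,-2],"dr":[0,0,0]},{"gripper":255,"travel":[0,0,-1],"dr":[0,0,0]},{"gripper":255,"travel":[0,0,0],"dr":[0,0,0]}]' 25; python3 - <<'E'
from h import *
print(sense()["position"],sense()["ft_force"],sense()["moment"])
E
```

```text
t: 15.0
position: [0.5084, 0.2198, 0.1228]
ee_rot: [3.141, 0.001, 0.152]
ft_force: [-0.5, -0.4, -4.2]
width: 0.0107
t: 15.3
position: [0.5086, 0.2199, 0.12]
ee_rot: [3.141, 0.0, 0.152]
ft_force: [0.2, 0.6, -4.4]
width: 0.0109
[0.50857455 0.21986222 0.12004405] [ 0.2361985   0.56010975 -4.39938256] [0.03037308 0.05800829 0.00441604]
```

```bash
for i in 1; do python3 -m inch '[{"gripper":255,"travel":[0,0,-1],"dr":[0,0,0]},{"gripper":255,"travel":[0,0,-1],"dr":[0,0,0]},{"gripper":255,"travel":[0,0,0],"dr":[0,0,0]}]' 25; done; python3 - <<'E'
from h import *
print(sense()["position"],sense()["ft_force"],sense()["moment"])
E
python3 -m inch '[{"gripper":255,"travel":[0,0,-1],"dr":[0,0,0]},{"gripper":255,"travel":[0,0,-1],"dr":[0,0,0]},{"gripper":255,"travel":[0,0,0],"dr":[0,0,0]}]' 25
python3 - <<'E'
from h import *
print(sense()["position"],sense()["ft_force"],sense()["moment"])
E
```

```text
t: 15.6
position: [0.5087, 0.2199, 0.1181]
ee_rot: [3.142, 0.0, 0.152]
ft_force: [0.0, -1.3, -3.7]
width: 0.0108
[0.50865521 0.21992122 0.11812429] [ 0.04076019 -1.28538189 -3.71084686] [-0.04802988  0.04007112  0.00185626]
t: 15.9
position: [0.5086, 0.2199, 0.1161]
ee_rot: [3.142, 0.0, 0.152]
ft_force: [-1.1, 0.1, -4.7]
width: 0.0106
[0.50861738 0.21987468 0.11609142] [-1.07110811  0.0810439  -4.67751771] [ 0.03803037 -0.00141031 -0.04050769]
```

```bash
cat > fs.py <<'E'
from h import *
F=[];M=[]
for _ in range(4):
    read_camera("scene");r=sense();F.append(r["ft_force"]);M.append(r["moment"])
F=np.array(F);np.set_printoptions(precision=3,suppress=True)
print("t",r["t"],"pos",r["position"],"F",F.mean(0),"sd",F.std(0),"M",np.mean(M,0),"rot",r["ee_rot"])
E
python3 -m inch '[{"gripper":255,"travel":[0,0,-1],"dr":[0,0,0]},{"gripper":255,"travel":[0,0,-1],"dr":[0,0,0]},{"gripper":255,"travel":[0,0,0],"dr":[0,0,0]}]' 25
python3 fs.py
```

```text
t: 16.2
position: [0.5086, 0.2198, 0.114]
ee_rot: [3.141, 0.0, 0.152]
ft_force: [-0.3, -0.1, -3.6]
width: 0.0108
t 16.4 pos [0.509 0.22  0.114] F [ 0.27  -0.075 -4.519] sd [0.115 0.289 0.253] M [ 0.021  0.015 -0.001] rot [-3.142 -0.     0.152]
```

```bash
python3 -m inch '[{"gripper":255,"travel":[0,0,-1],"dr":[0,0,0]},{"gripper":255,"travel":[0,0,-1],"dr":[0,0,0]},{"gripper":255,"travel":[0,0,0],"dr":[0,0,0]}]' 25
python3 fs.py; python3 -m inch '[{"gripper":255,"travel":[0,0,-1],"dr":[0,0,0]},{"gripper":255,"travel":[0,0,0],"dr":[0,0,0]}]' 25
python3 fs.py
```

```text
t: 16.7
position: [0.5088, 0.22, 0.1123]
ee_rot: [-3.142, -0.0, 0.152]
ft_force: [0.5, 0.3, -4.4]
width: 0.011
t 16.9 pos [0.509 0.22  0.112] F [ 0.18  -0.157 -4.364] sd [0.434 0.313 0.374] M [0.039 0.004 0.005] rot [-3.141 -0.     0.152]
t: 17.1
position: [0.5089, 0.22, 0.1121]
ee_rot: [3.141, -0.0, 0.152]
ft_force: [-2.3, -1.9, 2.6]
width: 0.0108
t 17.3 pos [0.509 0.22  0.112] F [-2.832 -1.653  4.474] sd [0.405 0.228 0.98 ] M [-0.358  0.625  0.004] rot [ 3.141 -0.     0.152]
```

```bash
python3 - <<'E'
from h import *
s=read_camera("scene");t=read_camera("top")
g=lambda c,x,y,w,h,f:cv2.resize(np.clip(c["image"][y:y+h,x:x+w,::-1]*1.5,0,255).astype(np.uint8),None,fx=f,fy=f,interpolation=cv2.INTER_CUBIC)
cv2.imwrite("pics/p1.png",np.hstack([g(s,375,180,50,75,8),g(s,472,150,50,75,8)]))
cv2.imwrite("pics/p2.png",g(t,210,220,100,75,8))
E
```

```text
(no output)
```

View pics/p1.png

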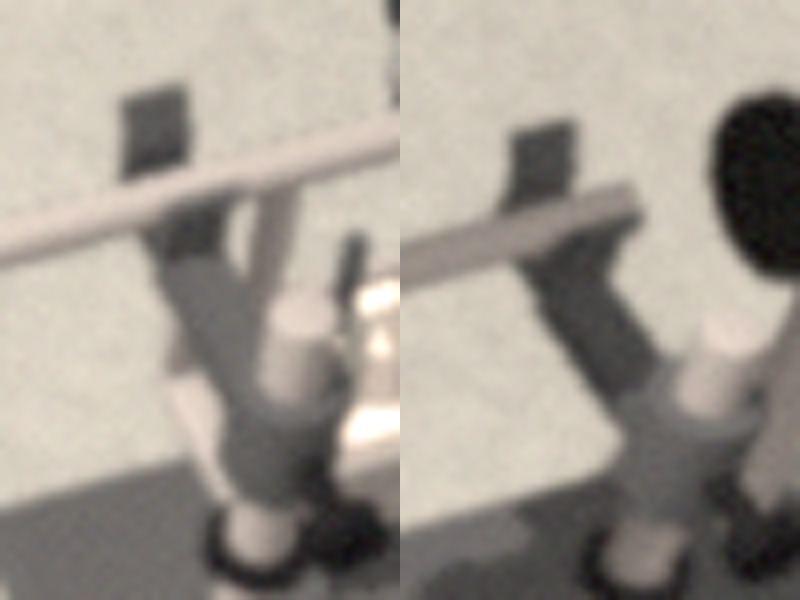

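View pics/p2.png

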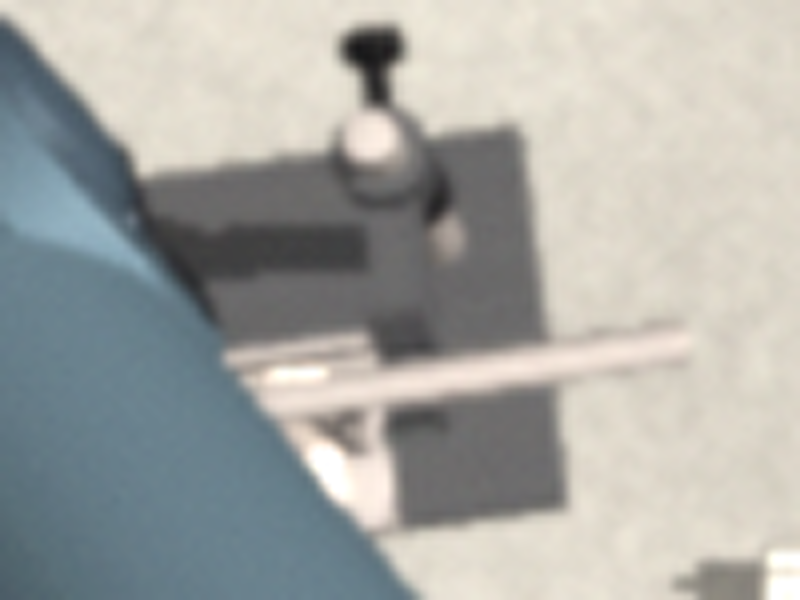

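```bash
python3 -m inch '[{"gripper":255,"travel":[0,0,0],"dr":[-0.4,-0.06,0]},{"gripper":255,"travel":[0,0,0],"dr":[0,0,0]}]' 25
python3 fs.py
```

```text
t: 17.6
position: [0.5089, 0.2197, 0.112]
ee_rot: [3.133, -0.0, 0.152]
ft_force: [-3.0, -3.3, 6.4]
width: 0.0109
t 17.8 pos [0.509 0.22  0.112] F [-3.608 -2.394  5.589] sd [0.256 0.509 0.574] M [-0.475  0.72   0.014] rot [ 3.134 -0.     0.152]
```

```bash
python3 - <<'E'
from h import *
np.set_printoptions(precision=4,suppress=True)
s=read_camera("scene");t=read_camera("top")
r=sense();print(r["position"],r["ee_rot"])
p=r["position"];yaw=.152;y=np.array([-np.sin(yaw),np.cos(yaw),0])
for tilt in (-.03,0,.03):
  d=y*np.cos(tilt)+np.array([0,0,np.sin(tilt)])
  m=np.array([p[0],p[1],p[2]+.0435])
  for q in (-.15,.15): print(tilt,q,proj(s,m+q*d),proj(t,m+q*d))
# line of the bar in the scene: save zooms
g=lambda c,x,y,w,h,f:cv2.resize(np.clip(c["image"][y:y+h,x:x+w,::-1]*1.4,0,255).astype(np.uint8),None,fx=f,fy=f,interpolation=cv2.INTER_CUBIC)
cv2.imwrite("pics/q1.png",np.hstack([g(s,325,190,50,50,8),g(s,470,155,50,50,8)]))
cv2.imwrite("pics/q2.png",g(t,260,240,50,50,8))
E
```

```text
[0.509  0.2197 0.112 ] [ 3.1337 -0.0001  0.152 ]
-0.03 -0.15 [356.5697 213.7232] [295.2945 261.5211]
-0.03 0.15 [499.2074 177.5035] [163.7464 281.5397]
0 -0.15 [356.4293 215.2755] [295.4265 261.7973]
0 0.15 [499.8492 175.898 ] [163.0794 281.343 ]
0.03 -0.15 [356.3576 216.7979] [295.4986 262.0799]
0.03 0.15 [500.4338 174.298 ] [162.4674 281.1357]
```

View pics/q1.png

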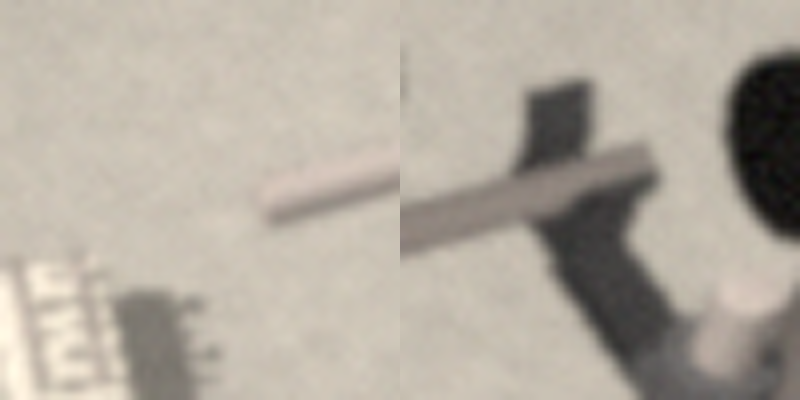

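View pics/q2.png

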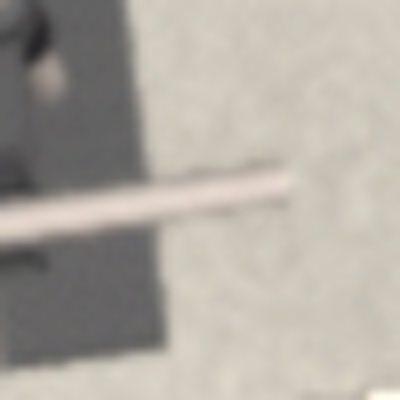

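```bash
python3 - <<'E'
from h import *
np.set_printoptions(precision=3,suppress=True)
s=read_camera("scene");t=read_camera("top")
yaw=.15;ex=np.array([np.cos(yaw),np.sin(yaw),0]);ey=np.array([-ex[1],ex[0],0]);o=np.array([.5046,.2472,0])
for nm,yy,obs,obt in (("L",.1,(489.5,165.25),(172,285.3)),("R",-.1,(393.75,191.),(261.5,272.3))):
  for xo in (-.010,-.014,-.018):
    for z in (.16,.17,.18): 
        X=o+ex*xo+ey*yy+[0,0,z]; print(nm,xo,z,proj(s,X)-obs,proj(t,X)-obt)
E
```

```text
L -0.01 0.16 [-1.782  8.34 ] [ 0.746 -1.231]
L -0.01 0.17 [-0.503  4.726] [-0.608 -1.661]
L -0.01 0.18 [0.797 1.053] [-1.986 -2.1  ]
L -0.014 0.16 [-2.805  6.938] [0.909 0.54 ]
L -0.014 0.17 [-1.536  3.32 ] [-0.443  0.126]
L -0.014 0.18 [-0.247 -0.356] [-1.821 -0.296]
L -0.018 0.16 [-3.822  5.542] [1.073 2.314]
L -0.018 0.17 [-2.565  1.921] [-0.279  1.916]
L -0.018 0.18 [-1.286 -1.758] [-1.655  1.51 ]
R -0.01 0.16 [-0.689  8.223] [ 0.115 -1.201]
R -0.01 0.17 [-0.154  4.702] [-0.422 -1.748]
R -0.01 0.18 [0.39  1.122] [-0.969 -2.304]
R -0.014 0.16 [-1.529  6.715] [0.336 0.553]
R -0.014 0.17 [-1.002  3.19 ] [-0.199  0.022]
R -0.014 0.18 [-0.466 -0.395] [-0.745 -0.519]
R -0.018 0.16 [-2.365  5.214] [0.558 2.31 ]
R -0.018 0.17 [-1.846  1.684] [0.024 1.794]
R -0.018 0.18 [-1.318 -1.905] [-0.52   1.269]
```

```bash
python3 -m inch '[{"gripper":255,"travel":[-0.4,-0.1,0],"dr":[0,0,0]},{"gripper":255,"travel":[0,0,0],"dr":[0,0,0]}]' 25
python3 fs.py
```

```text
t: 18.2
position: [0.509, 0.2197, 0.1121]
ee_rot: [3.134, -0.001, 0.152]
ft_force: [-2.0, -2.8, 5.1]
width: 0.0108
t 18.4 pos [0.509 0.22  0.112] F [-2.714 -2.366  5.82 ] sd [0.435 0.232 0.226] M [-0.447  0.549  0.007] rot [ 3.134 -0.001  0.152]
```

```bash
python3 -m inch '[{"gripper":255,"travel":[-0.8,-0.1,0],"dr":[0,0,0]},{"gripper":255,"travel":[0,0,0],"dr":[0,0,0]}]' 25
python3 fs.py
```

```text
t: 18.6
position: [0.509, 0.2197, 0.1121]
ee_rot: [3.135, -0.003, 0.152]
ft_force: [-0.5, -2.1, 5.0]
width: 0.0108
t 18.8 pos [0.509 0.22  0.112] F [-0.608 -1.836  5.466] sd [0.536 0.259 0.523] M [-0.415  0.058  0.036] rot [ 3.135 -0.002  0.152]
```

```bash
python3 -m inch '[{"gripper":255,"travel":[-0.15,1,0],"dr":[0,0,0]},{"gripper":255,"travel":[-0.15,1,0],"dr":[0,0,0]},{"gripper":255,"travel":[-0.15,1,0],"dr":[0,0,0]},{"gripper":255,"travel":[-0.15,1,0],"dr":[0,0,0]}]' 25
python3 fs.py
```

```text
t: 19.2
position: [0.5089, 0.2196, 0.112]
ee_rot: [3.128, -0.001, 0.15]
ft_force: [-0.4, -8.8, 7.5]
width: 0.0112
t 19.4 pos [0.509 0.22  0.112] F [-0.467 -8.015  8.512] sd [0.452 0.314 0.296] M [-1.484  0.183  0.073] rot [ 3.129 -0.001  0.15 ]
```

```bash
python3 -m inch '[{"gripper":255,"travel":[0,0,0.3],"dr":[0,0,0]},{"gripper":255,"travel":[0,0,0.3],"dr":[0,0,0]},{"gripper":255,"travel":[0,0,0],"dr":[0,0,0]}]' 25
python3 fs.py
```

```text
t: 19.7
position: [0.5088, 0.2211, 0.1121]
ee_rot: [3.131, -0.002, 0.15]
ft_force: [1.1, -5.2, 4.3]
width: 0.0106
t 19.9 pos [0.509 0.221 0.112] F [ 0.783 -5.353  4.939] sd [0.345 0.304 0.153] M [-1.029 -0.182  0.007] rot [ 3.131 -0.002  0.15 ]
```

```bash
python3 -m inch '[{"gripper":255,"travel":[0,0,0.3],"dr":[0,0,0]},{"gripper":255,"travel":[-0.15,1,0],"dr":[0,0,0]},{"gripper":255,"travel":[-0.15,1,0],"dr":[0,0,0]},{"gripper":255,"travel":[-0.15,1,0],"dr":[0,0,0]},{"gripper":255,"travel":[-0.15,1,0],"dr":[0,0,0]},{"gripper":255,"travel":[0,0,0],"dr":[0,0,0]}]' 25
python3 fs.py
```

```text
t: 20.5
position: [0.5064, 0.2281, 0.1122]
ee_rot: [3.135, -0.0, 0.153]
ft_force: [2.1, -4.8, 1.4]
width: 0.011
t 20.7 pos [0.506 0.228 0.112] F [ 1.964 -3.569  2.003] sd [0.389 0.938 0.174] M [-0.653 -0.337  0.002] rot [ 3.135 -0.     0.153]
```

```bash
python3 -m inch '[{"gripper":255,"travel":[0.1,1,0],"dr":[0,0,0]},{"gripper":255,"travel":[0.1,1,0],"dr":[0,0,0]},{"gripper":255,"travel":[0,1,0],"dr":[0,0,0]},{"gripper":255,"travel":[0,1,0],"dr":[0,0,0]},{"gripper":255,"travel":[0,0,0],"dr":[0,0,0]}]' 25
python3 fs.py
```

```text
t: 21.2
position: [0.506, 0.2314, 0.1121]
ee_rot: [3.134, 0.001, 0.152]
ft_force: [1.5, -4.9, 4.6]
width: 0.0111
t 21.4 pos [0.506 0.231 0.112] F [-0.367 -4.945  4.529] sd [0.886 0.516 0.757] M [-0.961  0.081 -0.046] rot [3.134 0.001 0.152]
```

```bash
python3 -m inch '[{"gripper":255,"travel":[0,0,0.3],"dr":[0,0,0]},{"gripper":255,"travel":[-0.15,1,0],"dr":[0,0,0]},{"gripper":255,"travel":[-0.15,1,0],"dr":[0,0,0]},{"gripper":255,"travel":[-0.15,1,0],"dr":[0,0,0]},{"gripper":255,"travel":[0,0,0],"dr":[0,0,0]}]' 25
python3 fs.py; python3 - <<'E'
from h import *
s=read_camera("scene");crop(s,"r1.png",440,120,100,75,8)
E
```

```text
t: 21.9
position: [0.5057, 0.2357, 0.1122]
ee_rot: [3.136, 0.0, 0.153]
ft_force: [-0.3, -2.5, 1.1]
width: 0.0109
t 22.1 pos [0.506 0.236 0.112] F [ 0.174 -2.217 -0.135] sd [0.239 0.332 0.502] M [-0.331 -0.075 -0.003] rot [3.136 0.    0.153]
```

View pics/r1.png

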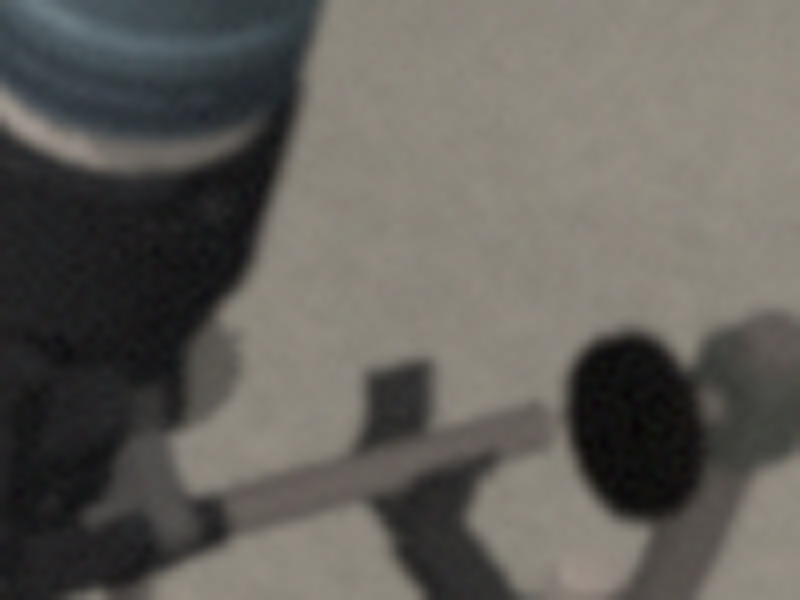

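```bash
python3 -m inch '[{"gripper":255,"travel":[-0.15,1,0],"dr":[0,0,0]},{"gripper":255,"travel":[-0.15,1,0],"dr":[0,0,0]},{"gripper":255,"travel":[-0.15,1,0],"dr":[0,0,0]},{"gripper":255,"travel":[-0.15,1,0],"dr":[0,0,0]},{"gripper":255,"travel":[-0.15,1,0],"dr":[0,0,0]},{"gripper":255,"travel":[-0.15,1,0],"dr":[0,0,0]},{"gripper":255,"travel":[0,0,0],"dr":[0,0,0]}]' 25
python3 fs.py
```

```text
t: 22.85
position: [0.5049, 0.2414, 0.1123]
ee_rot: [3.135, 0.0, 0.153]
ft_force: [0.2, -1.5, -2.8]
width: 0.0108
t 23.05 pos [0.505 0.241 0.112] F [ 0.117 -0.388 -2.198] sd [0.19  0.747 0.662] M [-0.026 -0.033 -0.013] rot [3.135 0.    0.153]
```

```bash
python3 -m inch '[{"gripper":255,"travel":[0,0,-0.3],"dr":[0,0,0]},{"gripper":255,"travel":[-0.15,1,0],"dr":[0,0,0]},{"gripper":255,"travel":[-0.15,1,0],"dr":[0,0,0]},{"gripper":255,"travel":[-0.15,1,0],"dr":[0,0,0]},{"gripper":255,"travel":[-0.15,1,-0.1],"dr":[0,0,0]},{"gripper":255,"travel":[-0.15,1,-0.1],"dr":[0,0,0]},{"gripper":255,"travel":[0,0,0],"dr":[0,0,0]}]' 25
python3 fs.py
```

```text
t: 23.75
position: [0.5051, 0.2458, 0.1123]
ee_rot: [3.135, -0.001, 0.152]
ft_force: [0.6, -2.8, 1.7]
width: 0.0111
t 23.95 pos [0.505 0.246 0.112] F [ 0.525 -2.662  1.211] sd [0.211 0.138 0.331] M [-0.553 -0.123  0.016] rot [ 3.135 -0.001  0.152]
```

```bash
python3 -m inch '[{"gripper":255,"travel":[-0.15,1,0],"dr":[0,0,0]},{"gripper":255,"travel":[-0.15,1,0],"dr":[0,0,0]},{"gripper":255,"travel":[-0.15,1,0],"dr":[0,0,0]},{"gripper":255,"travel":[-0.15,1,0],"dr":[0,0,0]},{"gripper":255,"travel":[0,0,0],"dr":[0,0,0]}]' 25
python3 fs.py; python3 - <<'E'
from h import *
s=read_camera("scene");crop(s,"r2.png",440,120,100,75,8)
E
```

```text
t: 24.45
position: [0.5042, 0.2499, 0.1122]
ee_rot: [3.135, -0.001, 0.152]
ft_force: [0.7, -4.3, 4.1]
width: 0.0106
t 24.65 pos [0.504 0.25  0.112] F [ 1.126 -4.06   3.898] sd [0.369 0.536 0.895] M [-0.802 -0.212 -0.004] rot [ 3.135 -0.001  0.152]
```

View pics/r2.png

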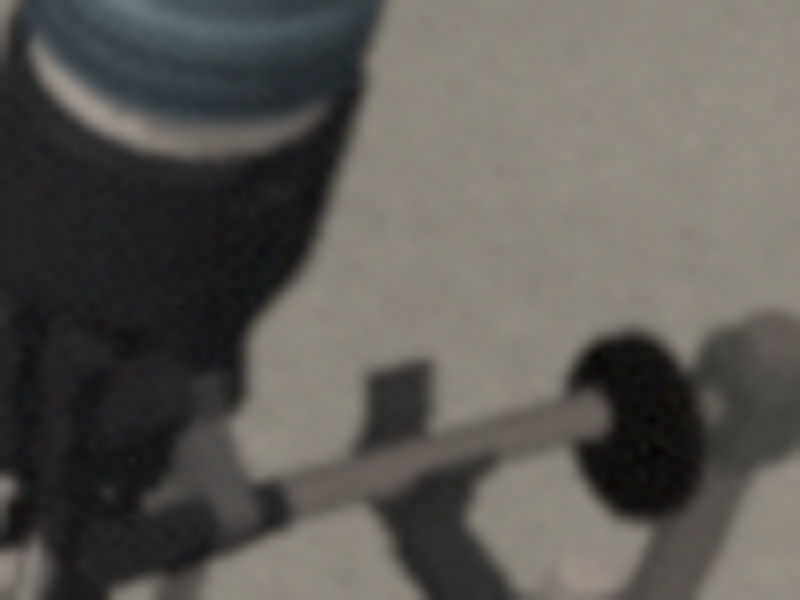

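```bash
python3 -m inch '[{"gripper":255,"travel":[-0.15,1,0.2],"dr":[0,0,0]},{"gripper":255,"travel":[-0.15,1,0.1],"dr":[0,0,0]},{"gripper":255,"travel":[-0.15,1,0],"dr":[0,0,0]},{"gripper":255,"travel":[0,0,0],"dr":[0,0,0]}]' 25
python3 fs.py
```

```text
t: 25.1
position: [0.5033, 0.253, 0.1122]
ee_rot: [3.135, 0.0, 0.153]
ft_force: [1.1, -3.8, 2.4]
width: 0.0107
t 25.3 pos [0.503 0.253 0.112] F [ 1.457 -4.043  3.393] sd [0.563 0.326 0.181] M [-0.779 -0.235 -0.042] rot [3.135 0.    0.152]
```

```bash
python3 -m inch '[{"gripper":255,"travel":[-0.15,1,0.1],"dr":[0,0,0]},{"gripper":255,"travel":[-0.15,1,0],"dr":[0,0,0]},{"gripper":255,"travel":[0,0,0],"dr":[0,0,0]}]' 25
python3 fs.py;  python3 -m inch '[{"gripper":255,"travel":[-0.15,1,0],"dr":[0,0,0]},{"gripper":255,"travel":[-0.15,1,0],"dr":[0,0,0]},{"gripper":255,"travel":[0,0,0],"dr":[0,0,0]}]' 25
python3 fs.py
```

```text
t: 25.6
position: [0.5029, 0.255, 0.1123]
ee_rot: [3.135, 0.0, 0.152]
ft_force: [0.3, -4.8, 3.1]
width: 0.0112
t 25.8 pos [0.503 0.255 0.112] F [ 1.51  -3.727  2.563] sd [0.644 0.546 0.127] M [-0.718 -0.167 -0.025] rot [3.135 0.    0.153]
t: 26.1
position: [0.5026, 0.257, 0.1123]
ee_rot: [3.135, 0.0, 0.152]
ft_force: [0.3, -5.4, 2.2]
width: 0.0107
t 26.3 pos [0.503 0.257 0.112] F [ 0.681 -3.599  2.415] sd [0.55  0.223 0.763] M [-0.752 -0.108 -0.036] rot [3.135 0.    0.152]
```

```bash
python3 -m inch '[{"gripper":255,"travel":[-0.15,1,0],"dr":[0,0,0]},{"gripper":255,"travel":[0,0,0],"dr":[0,0,0]}]' 25
python3 fs.py;  python3 -m inch '[{"gripper":255,"travel":[-0.15,1,0],"dr":[0,0,0]},{"gripper":255,"travel":[0,0,0],"dr":[0,0,0]}]' 25
python3 fs.py; python3 - <<'E'
from h import *
s=read_camera("scene");crop(s,"r3.png",440,120,100,75,8)
E
```

```text
t: 26.5
position: [0.5026, 0.2573, 0.1123]
ee_rot: [3.134, 0.001, 0.152]
ft_force: [0.3, -4.2, 2.7]
width: 0.011
t 26.7 pos [0.503 0.257 0.112] F [ 0.455 -4.822  3.039] sd [0.408 0.55  0.327] M [-0.998 -0.015  0.021] rot [3.134 0.    0.152]
t: 26.9
position: [0.5025, 0.2579, 0.1123]
ee_rot: [3.133, 0.001, 0.152]
ft_force: [0.7, -5.9, 3.3]
width: 0.011
t 27.1 pos [0.503 0.258 0.112] F [-0.286 -5.457  3.557] sd [0.442 0.476 0.488] M [-1.076 -0.022  0.025] rot [3.133 0.001 0.152]
```

View pics/r3.png

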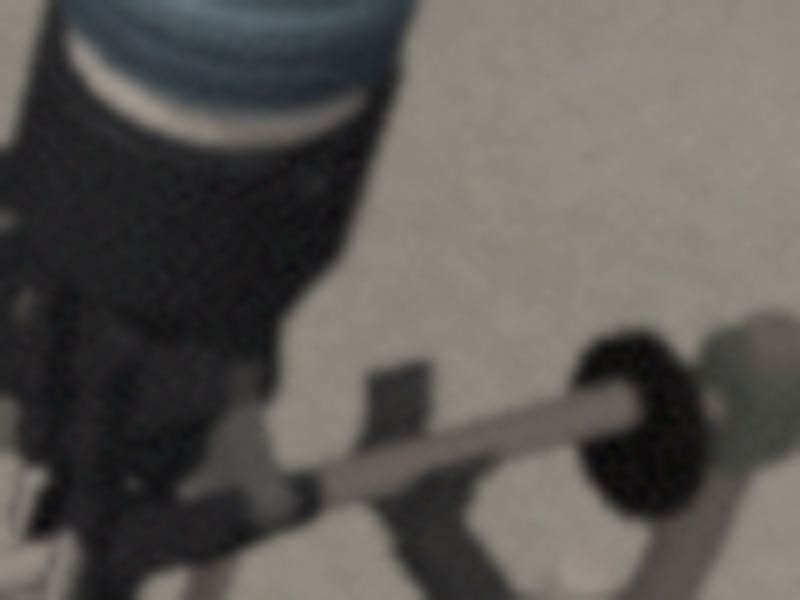

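```bash
python3 -m inch '[{"gripper":255,"travel":[-0.15,1,0.1],"dr":[0,0,0]},{"gripper":255,"travel":[-0.15,1,0.1],"dr":[0,0,0]},{"gripper":255,"travel":[0,0,0],"dr":[0,0,0]}]' 25
python3 fs.py;  python3 -m inch '[{"gripper":255,"travel":[-0.15,1,0.1],"dr":[0,0,0]},{"gripper":255,"travel":[0,0,0],"dr":[0,0,0]}]' 25
python3 fs.py
```

```text
t: 27.45
position: [0.5024, 0.2591, 0.1123]
ee_rot: [3.132, 0.001, 0.151]
ft_force: [0.5, -6.8, 3.6]
width: 0.011
t 27.65 pos [0.502 0.259 0.112] F [ 0.259 -6.416  3.725] sd [0.292 0.548 0.495] M [-1.245 -0.061  0.042] rot [3.132 0.001 0.152]
t: 27.85
position: [0.5023, 0.2596, 0.1123]
ee_rot: [3.131, 0.001, 0.151]
ft_force: [1.2, -7.4, 3.0]
width: 0.011
t 28.05 pos [0.502 0.26  0.112] F [ 0.621 -7.131  3.199] sd [0.33  0.322 0.229] M [-1.366 -0.113  0.055] rot [3.132 0.001 0.151]
```

```bash
python3 -m inch '[{"gripper":255,"travel":[0.1,-0.7,0],"dr":[0,0,0]},{"gripper":255,"travel":[0.1,-0.5,0],"dr":[0,0,0]},{"gripper":255,"travel":[0,0,0],"dr":[0,0,0]}]' 25
python3 fs.py
```

```text
t: 28.35
position: [0.5023, 0.2596, 0.1123]
ee_rot: [3.134, 0.001, 0.152]
ft_force: [1.4, -5.1, 2.2]
width: 0.011
t 28.55 pos [0.502 0.26  0.112] F [ 1.078 -5.488  1.65 ] sd [0.363 0.28  0.713] M [-1.05  -0.164 -0.017] rot [3.133 0.001 0.152]
```

```bash
python3 -m inch '[{"gripper":255,"travel":[0,-0.6,0],"dr":[0,0,0]},{"gripper":255,"travel":[0,0,0],"dr":[0,0,0]}]' 20
python3 fs.py
python3 -m inch '[{"gripper":210,"travel":[0,0,0],"dr":[0,0,0]},{"gripper":195,"travel":[0,0,0],"dr":[0,0,0]},{"gripper":180,"travel":[0,0,0],"dr":[0,0,0]},{"gripper":165,"travel":[0,0,0],"dr":[0,0,0]},{"gripper":150,"travel":[0,0,0],"dr":[0,0,0]},{"gripper":130,"travel":[0,0,0],"dr":[0,0,0]},{"gripper":130,"travel":[0,0,0],"dr":[0,0,0]},{"gripper":130,"travel":[0,0,0],"dr":[0,0,0]}]'
python3 fs.py; python3 - <<'E'
from h import *
s=read_camera("scene");crop(s,"u1.png",370,110,200,150,4)
E
```

```text
t: 28.75
position: [0.5023, 0.2597, 0.1123]
ee_rot: [3.134, 0.0, 0.152]
ft_force: [0.6, -3.3, 0.3]
width: 0.0109
t 28.95 pos [0.502 0.26  0.112] F [ 1.225 -4.545  0.231] sd [0.253 0.301 0.396] M [-0.878 -0.326  0.015] rot [3.134 0.    0.152]
t: 29.75
position: [0.5023, 0.2599, 0.1127]
ee_rot: [3.135, 0.0, 0.152]
ft_force: [-1.0, -0.4, -0.4]
width: 0.0421
t 29.95 pos [0.502 0.26  0.113] F [-0.156 -0.156 -0.018] sd [0.208 0.35  0.711] M [ 0.01   0.025 -0.018] rot [3.135 0.    0.152]
```

View pics/u1.png

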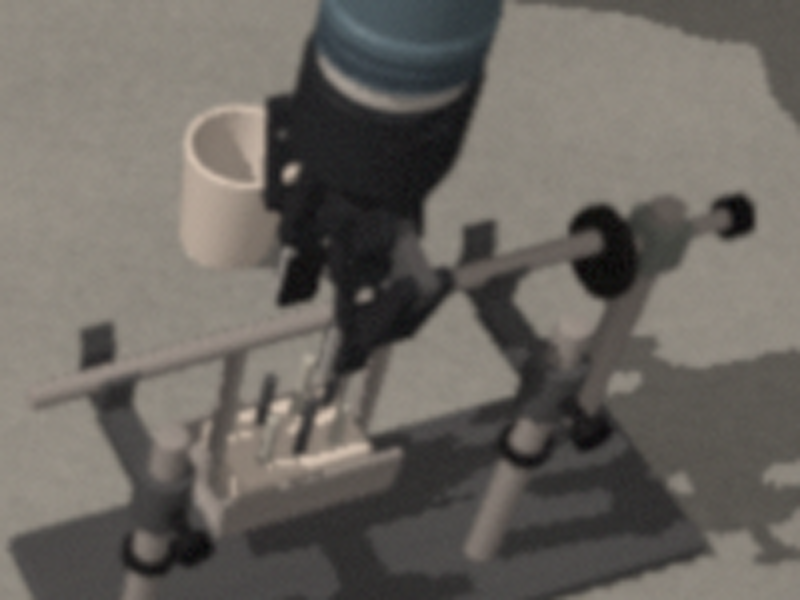

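```bash
python3 -m inch '[{"gripper":130,"travel":[0,0,3],"dr":[0,0,0]},{"gripper":130,"travel":[0,0,5],"dr":[0,0,0]},{"gripper":130,"travel":[0,0,8],"dr":[0,0,0]},{"gripper":130,"travel":[0,0,12],"dr":[0,0,0]},{"gripper":130,"travel":[0,0,20],"dr":[0,0,0]},{"gripper":130,"travel":[0,0,25],"dr":[0,0,0]},{"gripper":130,"travel":[0,0,30],"dr":[0,0,0]},{"gripper":130,"travel":[0,0,30],"dr":[0,0,0]},{"gripper":130,"travel":[0,0,30],"dr":[0,0,0]},{"gripper":130,"travel":[0,0,20],"dr":[0,0,0]},{"gripper":130,"travel":[-5,-15,0],"dr":[0,0,0]},{"gripper":130,"travel":[-10,-30,0],"dr":[0,0,0]},{"gripper":130,"travel":[-10,-40,0],"dr":[0,0,0]},{"gripper":130,"travel":[-10,-40,0],"dr":[0,0,0]},{"gripper":130,"travel":[-10,-40,0],"dr":[0,0,0]},{"gripper":130,"travel":[-10,-40,0],"dr":[0,0,0]},{"gripper":130,"travel":[-5,-30,0],"dr":[0,0,0]},{"gripper":130,"travel":[-5,-15,0],"dr":[0,0,0]},{"gripper":130,"travel":[0,0,0],"dr":[0,0,0]},{"gripper":130,"travel":[0,0,0],"dr":[0,0,0]}]'
python3 - <<'E'
from h import *
s=read_camera("scene");cv2.imwrite("pics/f0.png",s["image"][:,:,::-1]);crop(s,"f1.png",370,110,200,150,4)
s=read_camera("top");crop(s,"f2.png",90,200,200,150,4)
E
```

```text
t: 32.0
position: [0.4376, 0.011, 0.2965]
ee_rot: [3.135, -0.002, 0.153]
ft_force: [0.6, 0.5, 0.4]
width: 0.0418
```

View pics/f1.png

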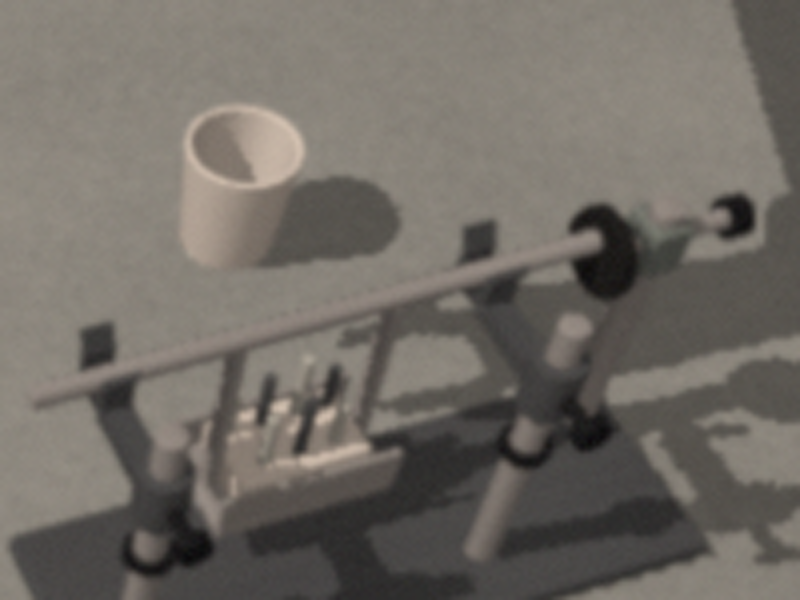

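View pics/f2.png

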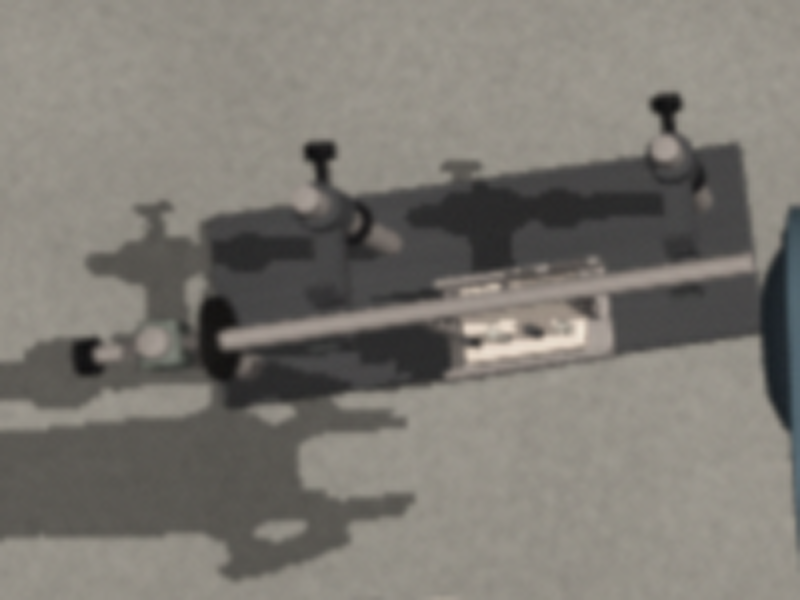

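View pics/f0.png

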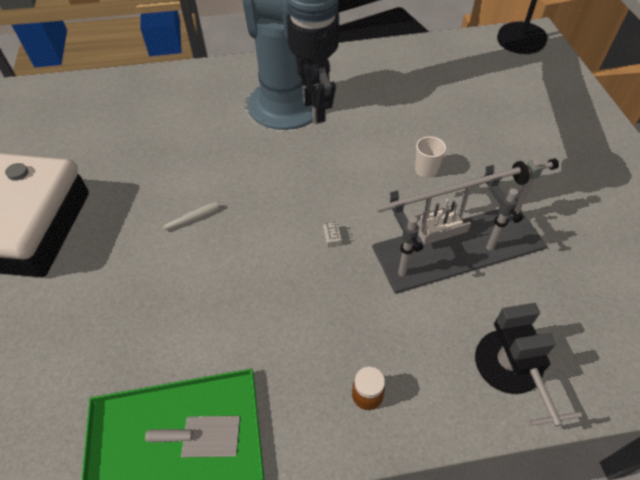

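```bash
python3 - <<'E'
from h import *
np.set_printoptions(precision=4,suppress=True)
s=read_camera("scene");t=read_camera("top")
r=tri(t,(90+752/4-.4,200+264/4-.4),s,(370+34/4-.4,110+399/4-.4))
l=tri(t,(90+220/4-.4,200+339/4-.4),s,(370+601/4-.4,110+245/4-.4))
print(r,l,np.linalg.norm(r[0]-l[0]))
m=(r[0]+l[0])/2;yaw=.15;d=m-[.5046,.2472,.15]
print("mid",m,"stand x,y,z",d[0]*np.cos(yaw)+d[1]*np.sin(yaw),-d[0]*np.sin(yaw)+d[1]*np.cos(yaw),d[2])
def box(c,x0,y0,x1,y1,f):
    im=c["image"][y0:y1,x0:x1].astype(int);m=f(im);v,u=np.nonzero(m);return u.mean()+x0,v.mean()+y0,m.sum()
a=cv2.imread("pics/scene0.png").astype(int);b=s["image"][:,:,::-1].astype(int)
for n,(x0,y0,x1,y1) in {"bur":(320,218,348,250),"jar":(345,360,395,415),"cup":(405,130,450,182),"hand":(155,198,225,235)}.items():
    print(n,np.abs(a[y0:y1,x0:x1]-b[y0:y1,x0:x1]).mean())
E
```

```text
(array([0.5234, 0.1133, 0.1536]), np.float64(0.0031739999047278216)) (array([0.4798, 0.4105, 0.1545]), np.float64(0.002319367342367824)) 0.3003409617272522
mid [0.5016 0.2619 0.154 ] stand x,y,z -0.0007522359864749559 0.014975398339376538 0.004046579381959098
bur 4.193824404761905
jar 3.112969696969697
cup 3.058262108262108
hand 3.693050193050193
```

```bash
python3 -m inch '[{"gripper":130,"travel":[0,0,0],"dr":[0,0,0]},{"gripper":130,"travel":[0,0,0],"dr":[0,0,0]},{"gripper":130,"travel":[0,0,0],"dr":[0,0,0]},{"gripper":130,"travel":[0,0,0],"dr":[0,0,0]},{"gripper":130,"travel":[0,0,0],"dr":[0,0,0]}]'; python3 -c "
from rig import *
print(job_done())"
```

```text
t: 32.7
position: [0.4373, 0.01, 0.2956]
ee_rot: [3.135, 0.0, 0.152]
ft_force: [0.1, 0.3, 0.6]
width: 0.0419
the job is handed in; nothing more can be done
None
```

The caddy is hanging in both hooks with its bar end against the stop pad. I handed the job in at about 33 s of the 72 s. `job_done()` gave no verdict.

**What I did**
- **Lift and lower:** I gripped the bar in its middle with 25 N and carried the caddy over. I lowered it into the hooks about 28 mm short of centre.
- **Hook check:** I felt about 10 N of upward load, and the wrist moment put it near the middle of the grip. That means both hooks were carrying, roughly 6.6 N right and 3.3 N left, worked out from the moment rather than measured at each hook.
- **Slide and release:** I slid it along until the pad gave about 2.7 mm, roughly 3 N on the stop. I then eased off the arm's push, opened the fingers and moved clear.

**Last checks**
- **Bar position:** the two views give a bar length of 300 mm, and the bar is level within about 3 mrad. Its middle is 0.8 mm off in x and 4 mm above the mid setting.
- **Stop pad:** it still looks about 2.5 mm pressed in.
- **Bystanders:** the jar, cup, bur block and handpiece look unmoved in the image comparison.
- **Forces:** the highest readings were about 13 N total on the two hooks, and about 8 N of sideways drag before the bar reached the stop. Both are under the 20 N limit.

**What disagreed**
- **First grasp missed:** the fingers closed above the bar without moving the caddy. In the camera the fingertips sat about 25 mm higher than the reported height, so I went lower by eye and the second grasp held.
- **Hook heights:** I could not tell the two hooks apart in height, either by feel or in the pictures, although the task says they differ.

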